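Right the fallen bottles against the splash board and pair them up

TASK

Two or three bottles have fallen over in front of the white splash board. Right them first: swing each one up on its foot by its cap end and push its top over against the board, without picking it up while it lies, until all the fallen bottles stand upright side by side with their backs against the board. Only then carry each one upright to the standing bottle of exactly its own kind and size at the right, and set it down gently close beside it (no more than a finger or two between them), leaving the standing ones where they are and the flask and stopper alone.

Things in the scene. Friction and masses are not known exactly. Their poses are not given: they have to be found in the camera images.
- splash_board: White sheet-steel splash board, upright and fixed on the worktop, perhaps askew: 520 mm long, 120 mm high, 8 mm thick, folded foot on its far side. Origin: on the worktop at the middle of its front face; x points away from the robot, square into the board (the front face is the plane x = 0), y along the board, z up.
- fallen_amber_large: Fallen large amber glass bottle with black screw cap, lying before the board, foot to the board, cap roughly to the robot; may roll; may be absent (None). 86 mm in diameter, 166 mm long, about 0.60 kg, thick heavy bottom: centre of mass 30 mm from the foot. The cap, 44 mm in diameter, is part of it and spans 137 to 166 mm from the foot. Origin: centre of the flat foot; z runs along the axis to the cap.
- standing_amber_large: Partner of fallen_amber_large: identical large amber glass bottle with black screw cap, loose, standing at the right (86 mm in diameter, 166 mm high); always present. Origin: centre of its underside, z up. (A fixed retort stand with a tall rod is near x 0.71, y -0.44; its base plate reaches x 0.60.)
- fallen_amber_small: Fallen smaller amber glass bottle with black screw cap, lying before the board, foot to the board, cap roughly to the robot; may roll; may be absent (None). 69 mm in diameter, 142 mm long, about 0.35 kg, thick heavy bottom: centre of mass 30 mm from the foot. The cap, 40 mm in diameter, is part of it and spans 113 to 142 mm from the foot. Origin: centre of the flat foot; z runs along the axis to the cap.
- standing_amber_small: Partner of fallen_amber_small: identical smaller amber glass bottle with black screw cap, loose, standing at the right (69 mm in diameter, 142 mm high); always present. Origin: centre of its underside, z up. (A fixed retort stand with a tall rod is near x 0.71, y -0.44; its base plate reaches x 0.60.)
- fallen_white: Fallen white plastic wide-neck bottle with white ribbed screw cap, lying before the board, foot to the board, cap roughly to the robot; may roll; may be absent (None). 68 mm in diameter, 143 mm long, about 0.28 kg, thick heavy bottom: centre of mass 30 mm from the foot. The cap, 50 mm in diameter, is part of it and spans 120 to 143 mm from the foot. Origin: centre of the flat foot; z runs along the axis to the cap.
- standing_white: Partner of fallen_white: identical white plastic wide-neck bottle with white ribbed screw cap, loose, standing at the right (68 mm in diameter, 143 mm high); always present. Origin: centre of its underside, z up. (A fixed retort stand with a tall rod is near x 0.71, y -0.44; its base plate reaches x 0.60.)
- flask: Small conical glass flask, 68 mm wide, 127 mm high; bystander standing near the work; leave it alone. Origin: centre of its underside
- stopper: Glass stopper, 68 mm wide, 37 mm high; bystander standing near the work; leave it alone. Origin: centre of its underside
Not all that is in view belongs to the job. Leave any green or turquoise look-alike of the standing_white alone.

How it is judged:
On the way:
1. all the fallen bottles stand upright on the worktop with their backs against the board (within 20 mm), at rest (angle between each of fallen_amber_large, fallen_amber_small, fallen_white's own z axis and vertical below 0.1 rad and height (world z) of each of fallen_amber_large, fallen_amber_small, fallen_white below 0.008 m and linear speed of each of fallen_amber_large, fallen_amber_small, fallen_white below 0.03 m/s and x of fallen_amber_large in the frame of splash_board between -0.063 and 0 m and y of fallen_amber_large in the frame of splash_board between -0.26 and 0.26 m and x of fallen_amber_small in the frame of splash_board between -0.0545 and 0 m and y of fallen_amber_small in the frame of splash_board between -0.26 and 0.26 m and x of fallen_white in the frame of splash_board between -0.054 and 0 m and y of fallen_white in the frame of splash_board between -0.26 and 0.26 m), for 0.3 s.
At the end, for the whole second after the job is handed in: Each bottle that had fallen stands upright (within 0.1 rad) on the worktop, at rest, beside the standing bottle of its own kind with a gap of at most 35 mm between them; the partners also stand upright, less than 100 mm from where they were (angle between each of fallen_amber_large, fallen_amber_small, fallen_white, standing_amber_large, standing_amber_small, standing_white's own z axis and vertical below 0.1 rad and height (world z) of each of fallen_amber_large, fallen_amber_small, fallen_white, standing_amber_large, standing_amber_small, standing_white below 0.008 m and linear speed of each of fallen_amber_large, fallen_amber_small, fallen_white, standing_amber_large, standing_amber_small, standing_white below 0.03 m/s and horizontal distance between fallen_amber_large and standing_amber_large below 0.121 m and horizontal distance between fallen_amber_small and standing_amber_small below 0.104 m and horizontal distance between fallen_white and standing_white below 0.103 m and distance of each of standing_amber_large, standing_amber_small, standing_white from where it was at the start of the episode below 0.1 m); the robot touches nothing.
It fails at once if a fallen bottle is lifted off the worktop while it still lies (tilted more than 0.5 rad with the centre of its foot more than 70 mm up) ((angle between fallen_amber_large's own z axis and vertical above 0.5 rad and height (world z) of fallen_amber_large above 0.07 m) or (angle between fallen_amber_small's own z axis and vertical above 0.5 rad and height (world z) of fallen_amber_small above 0.07 m) or (angle between fallen_white's own z axis and vertical above 0.5 rad and height (world z) of fallen_white above 0.07 m)).
It fails at once if the flask or stopper is moved more than 30 mm (distance of any of flask, stopper from where it was at the start of the episode above 0.03 m).
Of fallen_amber_large, fallen_amber_small, fallen_white only 2 to 3 are there at a start; the rules pass over those that are not, and their reading is None.
At some moment in a run one of fallen_amber_large, fallen_amber_small, fallen_white, standing_amber_large, standing_amber_small, standing_white may be knocked a few centimetres aside while the robot is not near it.
It also fails if it takes over 210 s, if anything falls off the work surface, if the arm or the gripper's body presses on something with over 40 N, if the wrist force passes 120 N, or if a joint passes its speed limit or range.

ROBOT

A 7-joint arm with a two-finger parallel gripper is mounted at the origin on a cart in front of the work surface, level with it; the furniture and walls round the work are solid. World frame = base frame: x ahead of the robot, y to its left, z up, the work surface at z = 0. Lengths are in m, angles in rad, forces in N, time in s.
With the tool pointing down it reaches from about 0.425 to 0.975 m from the base axis. Payload 16.7 kg.
Tool frame: the origin (TCP) lies on the centre line of the jaws, within the pads' length; the fingertips stand 8 mm ahead of it and the grasp point (between the pads) lies 11 mm behind it; z points along the fingers, x is the direction in which the jaws open and shut, and the axes are right-handed (so a half turn about z gives the same grasp; the last joint's range is limited). The gripper opens to 85 mm and grips with 20 to 120 N. Pads are 22 mm wide; open, the fingers measure 114 mm over their backs; the gripper's body (76 mm by 85 mm) begins 54 mm behind the grasp point. The pads swing forward as they close: fully open they stand 13 mm farther back than shut.
Start: joints at [-1.47, 0.426, 0.074, 1.606, -0.034, 1.111, -0.067], TCP at [0.167, 0.654, 0.214] pointing down, gripper open.
Joint ranges: [-2.85, 2.85], [-0.5, 2.14], [-1.23, 1.37], [0.21, 2.46], [-1.02, 4.16], [0.16, 2.05], [-2.73, 2.73]. Speed limits (rad/s): [1.89, 1.89, 2.39, 2.39, 3.01, 3.01, 3.01].

INTERFACE

Orientations are given as a rotation vector (axis times angle).
In Python, from plant import r gives the robot as it stands. The module is installed in compiled form; this text tells all that it offers.
- The arm moves only by the tool send_rows, never from a script. Its argument "motion" is one flat list of numbers, 7 for each row, row after row: the shift along the tool's x, y, z in cm, then the turn, a rotation vector about the tool's x, y, z in rad, then the opening, from -1 (shut) to 1 (fully open). A call has 1 to 20 rows; each row shifts and turns the commanded pose from where the row before left it, along the tool's axes as they then stand; what a row does not reach is not made up. A row lasts 1/8 s, in which the tool goes at most 62.5 mm and 10.7 degrees, less where a joint would pass 70% of its speed; a pose out of reach is approached as far as the arm can. A call is refused whole if a number of a shift passes 6.25 or a number of a turn 0.188, either way. A call with a gripper value outside its range is refused whole. The fingers move at their own pace and stop on an object; "grip_force" is the grip in N (left out, the last holds). Time passes only in rows, so rows that do not move let the fingers close. It gives the time, the measured TCP pose, the force and the opening at its end, in the units of the state.
- r.sense(): the state, without advancing time (a new reading comes with each control period).
- r.read_camera(name): name is "scene" or "side" or "wrist"; returns the picture (384x512x3 uint8, blue, green, red); there is no depth.
- r.camera_info(name): a dict with "vertical_fov" (degrees; the focal length in pixels is half the picture's height over the tangent of half this angle, whatever the lens; pixels are square), "cx", "cy" (the principal point, pixels), "k1" (the pictures are not rectified: a ray, as slopes to the right and down, at radius r is drawn at 1 + k1 r^2 times it, then the intrinsics apply), "R" (3x3) and "t" (3): a world point X has camera coordinates R X + t; the wrist camera has in their place "T_tool_cam" (4x4, takes a point from camera to tool coordinates, whose origin is the TCP and whose axes are the tool frame's). Camera axes: x right, y down, z forward; pixel columns grow to the right and rows downward; lengths in m; the calibration is good to about 2 mm. A picture is of the moment at which its call begins: read the wrist's pose just before it. camera_info takes no time and is no camera call.
- r.hand_in(): hands the job in, once; it reports no verdict.
Trained networks look in the newest picture that a camera, given by its name, has taken for a name from the list of things; names that differ only in an ending like _2 or _b are one class to them, and where a whole thing is asked for, a point or a joint stands for the part that bears it (a point fixed in the world has none). Each returns a list of dicts, best first, with "score" (0 to 1); they miss things now and then, are a little off and sometimes report something else, mostly with a low value. They report only what shows in the picture. A call takes as long as a camera call. They do not tell look-alikes from the thing itself.
- r.regions_of(camera, label): "pixels" (384x512 bool, what is visible of it) and "rect" ([left, top, right, bottom] in pixels, round what is visible of it).
- r.tip_of(camera, label): "xy" ([column, row] in pixels: a listed point, or the origin of a listed thing).
The state is a dict: "time": time; "qpos": joint angles; "joint_velocities": joint speeds; "effort": joint torques, N m; "ee_pos": TCP position; "eef_rot": TCP orientation; "force": force on the tool from outside, world axes, zero at the start; "wrist_torque": the same for the moment, N m; "finger_gap": opening from 0.0 (shut) to 1.0 (fully open).
Only numpy, scipy, OpenCV 4.12 (cv2) and the standard library are available. Lean on these libraries where they do the work, as an engineer would, in place of code of your own. Each camera call takes 0.05 s, during which the arm holds its last target. There are 200 camera calls.

## Working session

There is one attempt and no reset: what is moved stays moved. The work goes in short steps, Python scripts to look and compute and a tool call to move; the robot and the scene stay as the last step left them, time stands still between calls to the robot, and variables do not carry over. Pictures are saved under pics/ and viewed, about 12 in all and at most 16, crops included, and the job is handed in when it is done.

Besides the shell and the picture viewer there is one more tool, called after "Call:" in YAML: its name, and indented under it one key for each argument. send_rows: Moves the arm, as the interface text tells. Its arguments: {"type":"object","properties":{"motion":{"type":"array"},"grip_force":{"type":"number"}},"required":["motion"]}

```bash
mkdir -p pics; cat > h.py <<'E'
import numpy as np, cv2
from scipy.spatial.transform import Rotation as Rn
from plant import r
def cam(name):
    c=r.camera_info(name); f=192/np.tan(np.radians(c["vertical_fov"])/2)
    if "R" in c: R=np.array(c["R"]);t=np.array(c["t"])
    else:
        s=r.sense(); T=np.eye(4);T[:3,:3]=Rn.from_rotvec(s["eef_rot"]).as_matrix();T[:3,3]=s["ee_pos"]
        M=np.linalg.inv(T@np.array(c["T_tool_cam"]));R=M[:3,:3];t=M[:3,3]
    return f,c["cx"],c["cy"],c["k1"],R,t
def proj(C,X):
    f,cx,cy,k,R,t=C; p=np.atleast_2d(X)@R.T+t; s=p[:,:2]/p[:,2:]; q=1+k*(s**2).sum(1,keepdims=True)
    return s*q*f+[cx,cy]
def ray(C,uv):
    f,cx,cy,k,R,t=C; d=(np.array(uv,float)-[cx,cy])/f; s=d.copy()
    for _ in range(20): s=d/(1+k*(s@s))
    return -R.T@t, R.T@np.array([s[0],s[1],1])
def onz(C,uv,z=0):
    o,d=ray(C,uv); return o+d*(z-o[2])/d[2]
E
python3 - <<'E'
from h import *
names=["splash_board","fallen_amber_large","standing_amber_large","fallen_amber_small","standing_amber_small","fallen_white","standing_white","flask","stopper"]
for c in ["scene","side"]:
    im=r.read_camera(c); cv2.imwrite(f"pics/{c}0.png",im); C=cam(c); print(c,"cam at",(-C[4].T@C[5]).round(3))
    for n in names:
        for d in r.tip_of(c,n)[:3]: print(n,round(d["score"],2),np.round(d["xy"]),onz(C,d["xy"],0).round(3)[:2])
        for d in r.regions_of(c,n)[:3]: print("   reg",round(d["score"],2),d["rect"])
s=r.sense(); print(s)
E
```

```text
scene cam at [ 0.048 -0.886  1.093]
   reg 0.59 [231.9, 100.4, 335.9, 221.8]
fallen_amber_large 0.59 [286. 197.] [0.628 0.01 ]
fallen_amber_large 0.25 [276. 284.] [ 0.444 -0.257]
   reg 0.84 [236.0, 185.7, 294.1, 226.8]
standing_amber_large 0.63 [230. 145.] [0.579 0.313]
standing_amber_large 0.61 [341. 266.] [ 0.63  -0.284]
   reg 0.74 [324.5, 219.1, 363.3, 275.3]
fallen_amber_small 0.74 [267. 169.] [0.634 0.148]
   reg 0.75 [225.1, 160.1, 273.0, 190.3]
   reg 0.57 [264.9, 242.5, 291.3, 296.1]
standing_amber_small 0.58 [335. 329.] [ 0.509 -0.438]
   reg 0.75 [324.6, 291.2, 350.8, 337.5]
   reg 0.16 [323.6, 219.6, 362.9, 276.4]
fallen_white 0.97 [229. 141.] [0.587 0.333]
fallen_white 0.29 [341. 266.] [ 0.63  -0.287]
   reg 0.74 [190.4, 134.9, 234.3, 167.9]
standing_white 0.83 [238. 264.] [ 0.384 -0.151]
standing_white 0.78 [278. 286.] [ 0.447 -0.264]
   reg 0.87 [224.6, 223.5, 250.7, 270.2]
   reg 0.66 [264.0, 245.6, 291.4, 296.8]
   reg 0.61 [196.7, 201.7, 225.9, 246.8]
flask 0.89 [212. 118.] [0.589 0.481]
   reg 0.68 [231.8, 97.7, 339.0, 219.9]
   reg 0.67 [204.6, 86.5, 222.4, 126.6
[... 1240 characters left out ...]
3.4, 342.5, 178.4]
{'time': 1.9, 'qpos': array([-1.47049496,  0.42609673,  0.07391223,  1.60599503, -0.03410857,
        1.11077139, -0.06708869]), 'joint_velocities': array([ 0.00124173,  0.00036891, -0.00135917,  0.00097979, -0.00030326,
       -0.00087549,  0.0013454 ]), 'effort': array([-3.54968142e-04, -9.49523807e+01,  3.75682980e+00, -4.63883650e+01,
        1.91354204e-02,  2.58346583e-03,  7.36486413e-06]), 'ee_pos': array([0.16688392, 0.65402051, 0.21370653]), 'eef_rot': array([-2.48091969e+00, -1.92731041e+00,  5.00567235e-05]), 'force': array([-0.29816255,  0.01625468,  0.6396037 ]), 'wrist_torque': array([ 0.04712116, -0.02812485, -0.00716721]), 'finger_gap': 1.0001473857573375}
```

```bash
python3 - <<'E'
import cv2
a=cv2.imread("pics/scene0.png")[80:350,150:400]; b=cv2.imread("pics/side0.png")[130:280,130:360]
cv2.imwrite("pics/a.png",cv2.resize(a,None,fx=2.2,fy=2.2,interpolation=2)); cv2.imwrite("pics/b.png",cv2.resize(b,None,fx=3.4,fy=3.4,interpolation=2))
E
```

```text
(no output)
```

View pics/a.png

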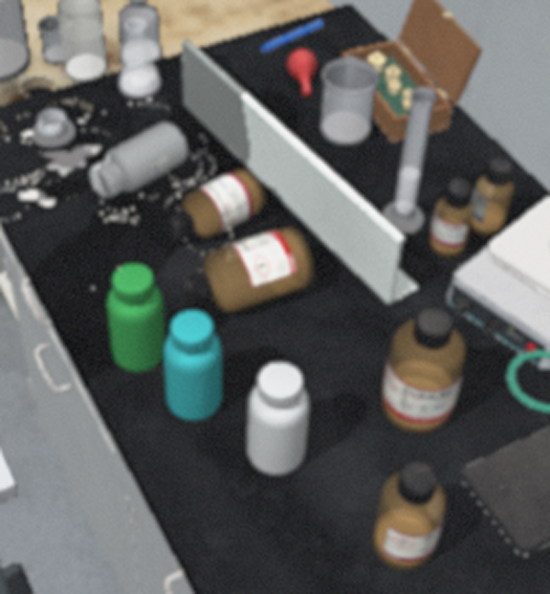

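View pics/b.png

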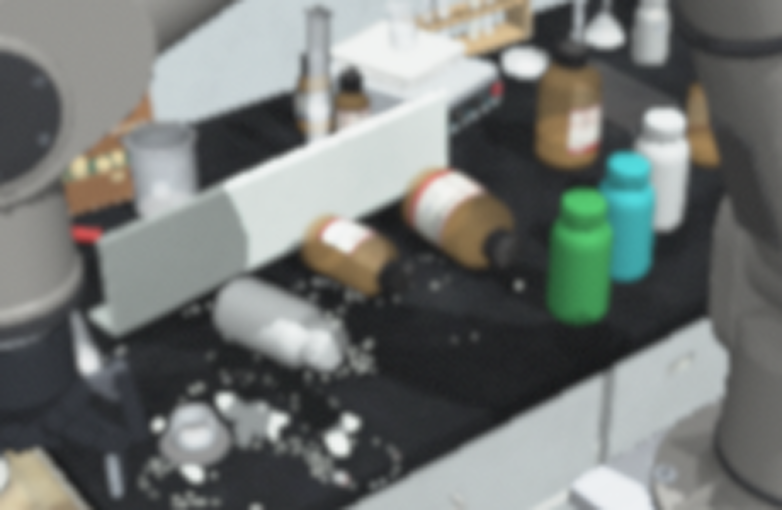

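The pictures show all three fallen bottles before the board: white at scene px (212,150), small amber (250,175), large amber (265,205). There are three candidates for standing_white: green (212,225), turquoise (238,247) and white (276,272). Only (276,272) is white, so that is the partner. Standing large amber is at (343,248) and small amber at (337,315).

```bash
cat >> h.py <<'E'
def rows(wps,g,per=0.06,rot=0.18,dec=2):
    """wps: list of (pos,R[,g]); prints rows from measured pose (or first wp given as start)"""
    s=r.sense(); P=np.array(s["ee_pos"]);R=Rn.from_rotvec(s["eef_rot"]).as_matrix(); out=[]
    for w in wps:
        p,Q=np.array(w[0],float),w[1]; gg=w[2] if len(w)>2 else g
        rv=Rn.from_matrix(R.T@Q).as_rotvec(); n=max(1,int(np.ceil(max(np.linalg.norm(p-P)/per,np.linalg.norm(rv)/rot))))
        if len(w)>3: n=max(n,w[3])
        P0,R0=P.copy(),R.copy()
        for i in range(1,n+1):
            p1=P0+(p-P0)*i/n; R1=R0@Rn.from_rotvec(rv*i/n).as_matrix()
            sh=np.round(R.T@(p1-P)*100,dec); tr=np.round(Rn.from_matrix(R.T@R1).as_rotvec(),3)
            out.append([*sh,*tr,gg]); P=P+R@sh/100; R=R@Rn.from_rotvec(tr).as_matrix()
    print(len(out),"rows"); print(",\n".join(",".join(f"{v+0:g}" for v in o) for o in out)); return P,R
def tool(ax_yaw,tilt):
    """jaw x horizontal, perpendicular to heading yaw; tool z = down tilted forward (along heading) by tilt"""
    h=np.array([np.cos(ax_yaw),np.sin(ax_yaw),0]); x=np.array([-h[1],h[0],0])
    z=np.sin(tilt)*h-np.cos(tilt)*np.array([0,0,1.]); return np.column_stack([x,np.cross(z,x),z])
E
python3 - <<'E'
from h import *
print(np.round(r.camera_info("wrist")["T_tool_cam"],3), r.camera_info("wrist")["vertical_fov"])
rows([((0.46,0.15,0.42),tool(0,0))],1)
E
```

```text
[[ 1.    -0.001  0.     0.001]
 [ 0.001  0.945  0.327 -0.085]
 [-0.001 -0.327  0.945 -0.16 ]
 [ 0.     0.     0.     1.   ]] 68.50333698512763
11 rows
-3.78,3.71,-1.88,0,0,-0.023,1,
-3.87,3.63,-1.87,0,0,-0.022,1,
-3.94,3.54,-1.88,0,0,-0.023,1,
-4.02,3.45,-1.87,0,0,-0.023,1,
-4.11,3.36,-1.88,0,0,-0.023,1,
-4.18,3.26,-1.87,0,0,-0.022,1,
-4.25,3.17,-1.88,0,0,-0.023,1,
-4.32,3.07,-1.87,0,0,-0.023,1,
-4.39,2.97,-1.88,0,0,-0.022,1,
-4.45,2.87,-1.87,0,0,-0.023,1,
-4.52,2.77,-1.88,0,0,-0.023,1
```

Call:
send_rows:
  motion: [-3.78, 3.71, -1.88, 0, 0, -0.023, 1, -3.87, 3.63, -1.87, 0, 0, -0.022, 1, -3.94, 3.54, -1.88, 0, 0, -0.023, 1, -4.02, 3.45, -1.87, 0, 0, -0.023, 1, -4.11, 3.36, -1.88, 0, 0, -0.023, 1, -4.18, 3.26, -1.87, 0, 0, -0.022, 1, -4.25, 3.17, -1.88, 0, 0, -0.023, 1, -4.32, 3.07, -1.87, 0, 0, -0.023, 1, -4.39, 2.97, -1.88, 0, 0, -0.022, 1, -4.45, 2.87, -1.87, 0, 0, -0.023, 1, -4.52, 2.77, -1.88, 0, 0, -0.023, 1, 0, 0, 0, 0, 0, 0, 1, 0, 0, 0, 0, 0, 0, 1]

```text
time: 3.52
ee_pos: [0.4598, 0.1503, 0.4199]
eef_rot: [-2.221, -2.221, -0.0]
force: [0.0, -0.0, 0.1]
finger_gap: 1.002
```

```bash
python3 - <<'E'
from h import *
s=r.sense();print(s["time"],s["ee_pos"],s["qpos"].round(2))
C=cam("wrist"); im=r.read_camera("wrist"); cv2.imwrite("pics/w1.png",im)
for n,z in [("splash_board",0),("fallen_amber_large",.043),("fallen_amber_small",.0345),("fallen_white",.034)]:
    for d in r.tip_of("wrist",n)[:2]: print(n,round(d["score"],2),np.round(d["xy"]),onz(C,d["xy"],z).round(3)[:2])
    for d in r.regions_of("wrist",n)[:2]:
        m=d["pixels"]; v,u=np.nonzero(m); P=np.array([onz(C,p,z)[:2] for p in np.c_[u,v][::7]])
        c=P.mean(0); w,V=np.linalg.eigh(np.cov((P-c).T)); a=V[:,1]*np.sign(-V[0,1]); t=(P-c)@a
        print("  reg",round(d["score"],2),np.round(d["rect"]),c.round(3),"axis yaw",np.degrees(np.arctan2(a[1],a[0])).round(1),"ext",np.percentile(t,[1,99]).round(3))
E
```

```text
3.525 [0.45977159 0.15034601 0.41989778] [-0.92 -0.05  0.46  1.74  0.02  1.45  1.1 ]
splash_board 0.85 [248. 224.] [0.662 0.134]
  reg 0.95 [118. 212. 387. 269.] [0.702 0.159] axis yaw 95.9 ext [-0.333  0.281]
fallen_amber_large 0.91 [172. 210.] [ 0.609 -0.021]
  reg 0.91 [146. 130. 192. 218.] [ 0.534 -0.019] axis yaw 175.3 ext [-0.087  0.092]
fallen_amber_small 0.62 [246. 213.] [0.618 0.132]
  reg 0.56 [220. 143. 262. 217.] [0.555 0.123] axis yaw -171.1 ext [-0.073  0.079]
fallen_white 0.67 [317. 187.] [0.562 0.279]
fallen_white 0.32 [252. 224.] [0.645 0.144]
  reg 0.87 [291. 117. 334. 194.] [0.497 0.265] axis yaw -164.0 ext [-0.074  0.077]
```

View pics/w1.png

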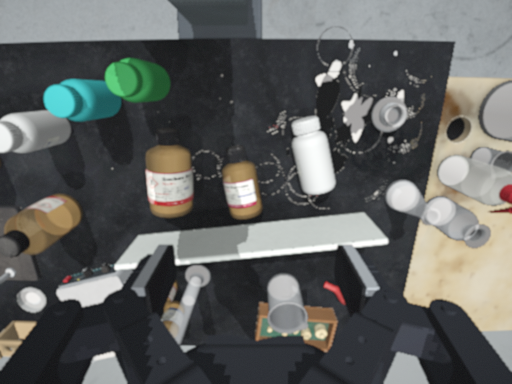

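```bash
cat >> h.py <<'E'
from scipy.optimize import minimize
DIM={"amber_large":(.043,.166,.022,.137),"amber_small":(.0345,.142,.020,.113),"white":(.034,.143,.025,.120)}
def cyl(k):
    R,L,rc,lc=DIM[k]; a=np.linspace(0,2*np.pi,40); P=[]
    for rr,z in [(R*.97,0),(R,.004),(R,lc-.028),(rc,lc-.004),(rc,L)]: P.append(np.c_[rr*np.cos(a),rr*np.sin(a),0*a+z])
    return np.vstack(P)
def sil(C,pts):
    m=np.zeros((384*4,512*4),np.uint8); uv=proj(C,pts); h=cv2.convexHull((uv*4+1.5).astype(np.int32)); cv2.fillConvexPoly(m,h,1); return m
def fitlying(C,mask,k,p0):
    M=cv2.resize(mask.astype(np.uint8),None,fx=4,fy=4,interpolation=0); Y=cyl(k);R=DIM[k][0]
    def pts(p):
        c,s=np.cos(p[2]),np.sin(p[2]); # cap direction = yaw
        return np.c_[p[0]+Y[:,2]*c-Y[:,1]*s, p[1]+Y[:,2]*s+Y[:,1]*c, R+Y[:,0]]
    f=lambda p:-(lambda S:(S&M).sum()/(S|M).sum())(sil(C,pts(p)))
    o=minimize(f,p0,method="Nelder-Mead",options=dict(initial_simplex=np.array(p0)+np.array([[0,0,0],[.02,0,0],[0,.02,0],[0,0,.15]]),maxiter=120,xatol=2e-4,fatol=1e-4))
    return o.x,-o.fun
def fitstand(C,mask,k,p0,z=0):
    M=cv2.resize(mask.astype(np.uint8),None,fx=4,fy=4,interpolation=0); Y=cyl(k)
    f=lambda p:-(lambda S:(S&M).sum()/(S|M).sum())(sil(C,Y+[p[0],p[1],z]))
    o=minimize(f,p0,method="Nelder-Mead",options=dict(initial_simplex=np.array(p0)+np.array([[0,0],[.02,0],[0,.02]]),maxiter=80,xatol=2e-4,fatol=1e-4))
    return o.x,-o.fun
E
python3 - <<'E'
from h import *
C=cam("wrist"); r.read_camera("wrist")
for k,p0 in [("amber_large",(.61,-.02,3.06)),("amber_small",(.62,.13,3.3)),("white",(.565,.28,3.42))]:
    d=r.regions_of("wrist","fallen_"+k)[0]; x,q=fitlying(C,d["pixels"],k,p0); L=DIM[k][1]
    print(k,x.round(4),np.degrees(x[2]).round(1),"iou",round(q,3),"cap end",(x[:2]+L*np.array([np.cos(x[2]),np.sin(x[2])])).round(4))
    S=cam("scene"); 
m=r.regions_of("wrist","splash_board")[0]["pixels"]; us=np.arange(150,355,5); P=[]
for u in us:
    v=np.nonzero(m[:,u])[0]
    if len(v): P.append(onz(C,(u,v.min()-.5),0)[:2])
P=np.array(P); a=np.polyfit(P[:,1],P[:,0],1); res=P[:,0]-np.polyval(a,P[:,1]); ok=abs(res)<.006; a=np.polyfit(P[ok,1],P[ok,0],1)
print("board x=%.4f+%.4f*y"%(a[1],a[0]),ok.mean(), res.std())
im=r.read_camera
for c in ["scene","side"]:
    Cc=cam(c); r.read_camera(c)
    for k,p0 in [("amber_large",(.62,-.3)),("amber_small",(.5,-.45)),("white",(.45,-.26))]:
        for d in r.regions_of(c,"standing_"+k)[:3]:
            x,q=fitstand(Cc,d["pixels"],k,p0); print(c,k,round(d["score"],2),x.round(3),round(q,2))
E
```

```text
amber_large [ 0.6078 -0.0191  3.1189] 178.7 iou 0.922 cap end [ 0.4419 -0.0153]
amber_small [0.6175 0.1328 3.303 ] 189.2 iou 0.927 cap end [0.4773 0.11  ]
white [0.5629 0.2808 3.3988] 194.7 iou 0.941 cap end [0.4246 0.2445]
board x=0.6765+-0.1136*y 1.0 0.001399063096442242
scene amber_large 0.59 [ 0.628 -0.279] 0.95
scene amber_large 0.39 [ 0.62 -0.3 ] 0.0
scene amber_small 0.73 [ 0.508 -0.431] 0.94
scene white 0.94 [ 0.45 -0.26] 0.0
scene white 0.74 [ 0.441 -0.258] 0.94
scene white 0.74 [ 0.45 -0.26] 0.0
side amber_large 0.86 [ 0.63 -0.28] 0.91
side amber_small 0.93 [ 0.511 -0.435] 0.8
side white 0.9 [ 0.45 -0.26] 0.0
side white 0.75 [ 0.387 -0.145] 0.77
side white 0.65 [ 0.445 -0.265] 0.71
```

```bash
cat >> h.py <<'E'
def grasp_tcp(g,yaw,tilt,off=.011):
    T=tool(yaw,tilt); return np.array(g)+off*T[:,2],T
E
python3 - <<'E'
from h import *
g=(.4362,.2476,.034);yaw=np.radians(14.7);t=np.radians(40)
p,T=grasp_tcp(g,yaw,t,.015)
rows([(p-.12*T[:,2],T)],1)
E
```

```text
6 rows
1.34,-1.49,5.09,-0.116,0.015,-0.041,1,
1.34,-2.01,4.91,-0.115,0.015,-0.041,1,
1.36,-2.5,4.67,-0.116,0.015,-0.041,1,
1.4,-2.98,4.38,-0.116,0.015,-0.041,1,
1.47,-3.4,4.02,-0.116,0.015,-0.041,1,
1.57,-3.79,3.63,-0.115,0.015,-0.041,1
```

Call:
send_rows:
  motion: [1.34, -1.49, 5.09, -0.116, 0.015, -0.041, 1, 1.34, -2.01, 4.91, -0.115, 0.015, -0.041, 1, 1.36, -2.5, 4.67, -0.116, 0.015, -0.041, 1, 1.4, -2.98, 4.38, -0.116, 0.015, -0.041, 1, 1.47, -3.4, 4.02, -0.116, 0.015, -0.041, 1, 1.57, -3.79, 3.63, -0.115, 0.015, -0.041, 1, 0, 0, 0, 0, 0, 0, 1, 0, 0, 0, 0, 0, 0, 1]

```text
time: 5.62
ee_pos: [0.4065, 0.2046, 0.2212]
eef_rot: [1.772, 2.103, 0.585]
force: [0.4, -0.4, 0.4]
finger_gap: 1.0
```

```bash
python3 - <<'E'
from h import *
s=r.sense();print(s["time"],s["ee_pos"],s["qpos"].round(2))
C=cam("wrist"); im=r.read_camera("wrist"); cv2.imwrite("pics/w2.png",im)
d=r.regions_of("wrist","fallen_white")[0]; x,q=fitlying(C,d["pixels"],"white",(.563,.281,3.4)); print(x,q)
print(proj(C,(.4362,.2476,.034)))
g=(.4362,.2476,.034);yaw=np.radians(14.7);t=np.radians(40)
p,T=grasp_tcp(g,yaw,t,.015); print("target",p,s["ee_pos"]+0.12*T[:,2])
rows([(p,T)],1)
E
```

```text
5.625 [0.40648003 0.2045741  0.22115251] [-0.63 -0.2  -0.2   2.42  0.54  0.54  0.49]
[0.56482118 0.28238648 3.40691267] 0.9420593971412349
[[283.94953608 109.91597626]]
target [0.44552622 0.25004669 0.02250933] [0.48108976 0.2241476  0.12922717]
4 rows
0.86,-1.52,4.88,-0.041,0.009,-0.018,1,
0.85,-1.71,4.82,-0.042,0.009,-0.019,1,
0.83,-1.89,4.76,-0.041,0.009,-0.018,1,
0.84,-2.06,4.68,-0.041,0.009,-0.018,1
```

View pics/w2.png

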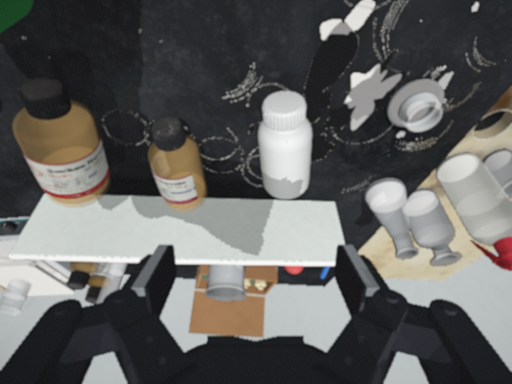

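The 40° forward tilt hits joint 4's limit (2.42 of 2.46). I'll grip nearly vertical instead and tilt the tool back during the lift. The bottle is heavy-bottomed, so it rights itself past about 45°.

```bash
python3 - <<'E'
from h import *
g=(.4375,.2478,.034);yaw=np.radians(15);t=np.radians(8)
p,T=grasp_tcp(g,yaw,t,.013)
rows([(p+[0,0,.12],T),(p+[0,0,.06],T)],1)
E
```

```text
5 rows
1.18,-0.21,2.99,0.131,0.005,-0.029,1,
1.16,0.22,3,0.131,0.006,-0.028,1,
1.13,0.64,2.94,0.131,0.005,-0.029,1,
0,-0.42,2.97,0,0,0,1,
0,-0.42,2.97,0,0,0,1
```

Call:
send_rows:
  motion: [1.18, -0.21, 2.99, 0.131, 0.005, -0.029, 1, 1.16, 0.22, 3, 0.131, 0.006, -0.028, 1, 1.13, 0.64, 2.94, 0.131, 0.005, -0.029, 1, 0, -0.42, 2.97, 0, 0, 0, 1, 0, -0.42, 2.97, 0, 0, 0, 1, 0, 0, 0, 0, 0, 0, 1]

```text
time: 6.48
ee_pos: [0.4379, 0.2476, 0.0793]
eef_rot: [1.856, 2.423, 0.163]
force: [0.9, -0.1, 0.6]
finger_gap: 0.998
```

```bash
python3 - <<'E'
from h import *
s=r.sense();print(s["time"],s["ee_pos"],s["qpos"].round(2)); R=Rn.from_rotvec(s["eef_rot"]).as_matrix(); print(R.round(3))
g=(.4375,.2478,.034);yaw=np.radians(15);t=np.radians(8)
p,T=grasp_tcp(g,yaw,t,.013); print(p)
rows([(p,T)],1)
E
```

```text
6.475 [0.43788972 0.24760923 0.07932802] [-0.66  0.26 -0.02  2.2   0.12  0.55  1.05]
[[-0.26   0.956  0.132]
 [ 0.965  0.258  0.033]
 [-0.003  0.136 -0.991]]
[0.4392476  0.24826827 0.02112652]
1 rows
0.04,-0.64,5.79,-0.003,0.003,0.002,1
```

Call:
send_rows:
  motion: [0.04, -0.32, 2.9, -0.003, 0.003, 0.002, 1, 0, -0.32, 2.9, 0, 0, 0, 1, 0, 0, 0, 0, 0, 0, 1, 0, 0, 0, 0, 0, 0, -1, 0, 0, 0, 0, 0, 0, -1, 0, 0, 0, 0, 0, 0, -1, 0, 0, 0, 0, 0, 0, -1, 0, 0, 0, 0, 0, 0, -1]
  grip_force: 22

```text
time: 7.48
ee_pos: [0.4412, 0.2489, 0.0236]
eef_rot: [1.86, 2.419, 0.177]
force: [-3.1, -0.9, 9.0]
finger_gap: 0.501
```

```bash
cat >> h.py <<'E'
BD=(.6765,-.1136)
def lift(k,foot,capyaw,s,off,tilt0,ths,tilts=None,margin=.008):
    """waypoints for lift angles ths (deg): foot (x,y), heading = capyaw+180; tilt of tool = tilt0-th"""
    R=DIM[k][0]; yaw=np.radians(capyaw+180); h=np.array([np.cos(yaw),np.sin(yaw),0]); up=np.array([0,0,1.])
    n=np.array([1,-BD[1]]); dist=(BD[0]-(foot[0]-BD[1]*foot[1]))/(n@h[:2])
    W=[]
    for i,th in enumerate(ths):
        a=np.radians(th); e=min(0,dist-2*R*np.sin(a)-margin)
        g=np.array([*foot,0])+h*(e+R*np.sin(a))+up*R*np.cos(a)+s*(-np.cos(a)*h+np.sin(a)*up)
        tt=tilt0-th if tilts is None else tilts[i]
        p,T=grasp_tcp(g,yaw,np.radians(tt),off); W.append((p,T,-1))
    return W
E
python3 - <<'E'
from h import *
s=r.sense();print(s["time"],s["ee_pos"],s["force"],s["finger_gap"])
W=lift("white",(.564,.2817),195,.131,.013,8,list(range(5,61,5)))
for w in W: print(w[0].round(3),end="")
print();rows(W,-1)
E
```

```text
7.475 [0.44122438 0.24890869 0.02357225] [-3.0700326  -0.87145449  9.01189495] 0.5013567317624562
[0.441 0.249 0.032][0.445 0.25  0.043][0.449 0.251 0.054][0.454 0.252 0.064][0.46  0.254 0.074][0.466 0.255 0.083][0.473 0.257 0.091][0.482 0.26  0.099][0.49  0.262 0.106][0.499 0.264 0.113][0.509 0.267 0.118][0.519 0.27  0.122]
12 rows
-0.01,0.15,-0.86,0.091,-0.003,-0.002,-1,
0,0.38,-1.08,0.088,0,0,-1,
0,0.39,-1.07,0.087,0,0,-1,
0,0.39,-1.08,0.087,0,0,-1,
0,0.38,-1.07,0.088,0,0,-1,
0,0.39,-1.07,0.087,0,0,-1,
0,0.39,-1.08,0.087,0,0,-1,
0,0.38,-1.07,0.087,0,0,-1,
0,0.39,-1.08,0.088,0,0,-1,
0,0.39,-1.07,0.087,0,0,-1,
0,0.38,-1.08,0.087,0,0,-1,
0,0.39,-1.07,0.087,0,0,-1
```

```bash
python3 - <<'E'
from h import *
a=r.read_camera("wrist"); b=r.read_camera("side")[170:270,150:290]
cv2.imwrite("pics/c3.png",np.hstack([a,cv2.resize(b,(int(140*3.84/1.6),384))[:,:288]]))
print(r.sense()["force"])
E
```

```text
[-3.75083819 -0.83154297  9.07924275]
```

View pics/c3.png

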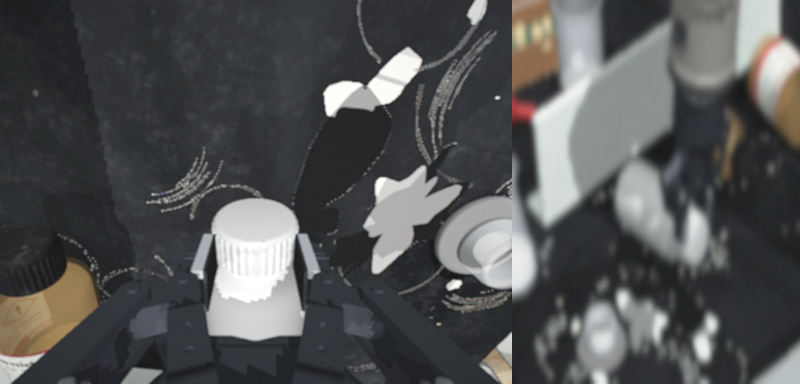

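The fingers hold the cap. Lifting the first 30°.

Call:
send_rows:
  motion: [-0.01, 0.15, -0.86, 0.09, 0, 0, -1, 0, 0.38, -1.08, 0.088, 0, 0, -1, 0, 0.39, -1.07, 0.087, 0, 0, -1, 0, 0.39, -1.08, 0.087, 0, 0, -1, 0, 0.38, -1.07, 0.088, 0, 0, -1, 0, 0.39, -1.07, 0.087, 0, 0, -1]

```text
time: 8.32
ee_pos: [0.4664, 0.2551, 0.0831]
eef_rot: [-1.749, -2.277, 0.442]
force: [1.0, 1.0, -1.8]
finger_gap: 0.498
```

```bash
python3 - <<'E'
from h import *
s=r.sense();print(s["time"],s["ee_pos"],s["force"],s["finger_gap"],s["qpos"].round(2))
b=r.read_camera("side")[150:270,150:300]; a=r.read_camera("scene")[100:220,170:320]
cv2.imwrite("pics/c4.png",np.hstack([cv2.resize(a,None,fx=2.6,fy=2.6),cv2.resize(b,None,fx=2.6,fy=2.6)]))
W=lift("white",(.564,.2817),195,.131,.013,8,list(range(35,66,5)));rows(W,-1)
E
```

```text
8.325 [0.46638652 0.25514307 0.08308058] [ 1.01220172  0.96630726 -1.76091394] 0.4983995107156621 [-0.47  0.57 -0.11  1.75 -0.06  1.19  1.3 ]
7 rows
0.06,0.25,-1.09,0.086,-0.004,-0.001,-1,
0,0.39,-1.07,0.087,0,0,-1,
0,0.38,-1.07,0.088,0,0,-1,
0,0.39,-1.08,0.087,0,0,-1,
0,0.39,-1.07,0.087,0,0,-1,
0,0.38,-1.08,0.087,0,0,-1,
0,0.39,-1.07,0.088,0,0,-1
```

View pics/c4.png

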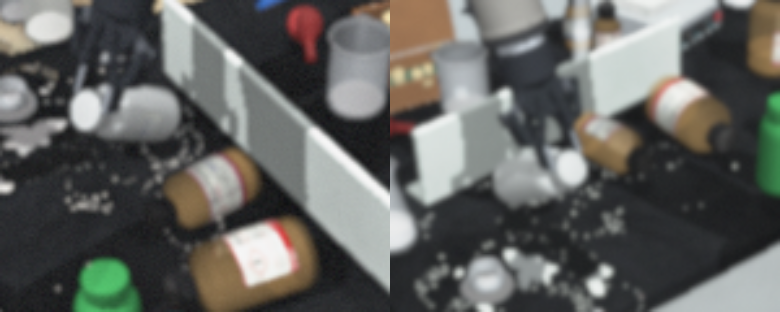

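The bottle follows. I continue to a 70° lift, where the gripper's corner just clears the board, then open and draw back.

Call:
send_rows:
  motion: [0.06, 0.25, -1.09, 0.086, -0.004, 0, -1, 0, 0.39, -1.07, 0.087, 0, 0, -1, 0, 0.38, -1.07, 0.088, 0, 0, -1, 0, 0.39, -1.08, 0.087, 0, 0, -1, 0, 0.39, -1.07, 0.087, 0, 0, -1, 0, 0.38, -1.08, 0.087, 0, 0, -1, 0, 0.39, -1.07, 0.088, 0, 0, -1, 0, 0.39, -1.07, 0.087, 0, 0, -1, 0, 0, 0, 0, 0, 0, -1]

```text
time: 9.55
ee_pos: [0.5282, 0.2726, 0.1208]
eef_rot: [-1.39, -1.804, 1.056]
force: [0.9, -0.2, -3.8]
finger_gap: 0.475
```

```bash
python3 - <<'E'
from h import *
s=r.sense();print(s["time"],s["ee_pos"],s["force"],s["finger_gap"],s["qpos"].round(2))
R=Rn.from_rotvec(s["eef_rot"]).as_matrix(); print(R[:,2])
b=r.read_camera("side")[150:270,150:300]; a=r.read_camera("scene")[80:200,170:320]
cv2.imwrite("pics/c5.png",np.hstack([cv2.resize(a,None,fx=2.6,fy=2.6),cv2.resize(b,None,fx=2.6,fy=2.6)]))
E
```

```text
9.55 [0.52816004 0.27263212 0.12079877] [ 0.87093451 -0.19385146 -3.80770308] 0.4745878092720194 [-0.36  1.06 -0.23  1.07 -0.1   2.05  1.25]
[-0.84511481 -0.21922196 -0.48756813]
```

View pics/c5.png

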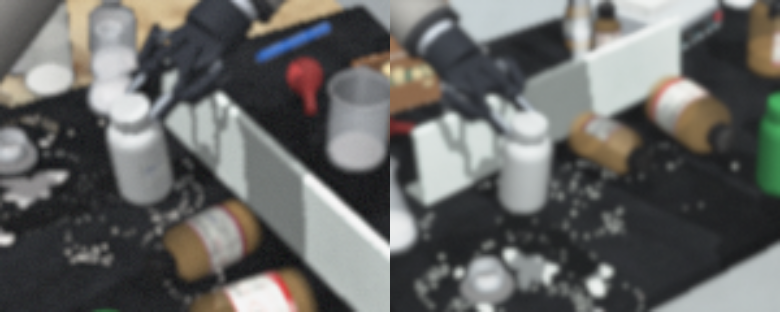

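The white bottle is almost upright. Release and draw back.

Call:
send_rows:
  motion: [0, 0, 0, 0, 0, 0, 1, 0, 0, 0, 0, 0, 0, 1, 0, 0, 0, 0, 0, 0, 1, 0, 0, -2, 0, 0, 0, 1, 0, 0, -4, 0, 0, 0, 1, 0, 0, -5, -0.1, 0, 0, 1, 0, 0, -5, -0.15, 0, 0, 1, 0, 0, -3, -0.18, 0, 0, 1]

```text
time: 10.65
ee_pos: [0.6483, 0.3044, 0.2298]
eef_rot: [-1.673, -2.155, 0.574]
force: [0.8, 1.1, -0.6]
finger_gap: 1.0
```

```bash
python3 - <<'E'
from h import *
s=r.sense();print(s["time"],s["ee_pos"],s["force"],s["finger_gap"],s["qpos"].round(2))
for c in ["scene","side"]:
    C=cam(c); im=r.read_camera(c)
    for n,z in [("fallen_white",0)]:
        for d in r.regions_of(c,n)[:2]: print(c,d["rect"],round(d["score"],2),fitstand(C,d["pixels"],"white",(.58,.28)))
    for k,p0 in [("amber_small",(.6175,.1328,3.303)),("amber_large",(.608,-.019,3.12))]:
        for d in r.regions_of(c,"fallen_"+k)[:1]: print(c,k,fitlying(C,d["pixels"],k,p0))
# next hover over small cap
yaw=np.radians(9.2);p,T=grasp_tcp((.4875,.111,.0345),yaw,np.radians(8),.013)
rows([(s["ee_pos"]+np.array([-.06,0,.08]),tool(np.radians(14),np.radians(-30))),(p+[0,0,.17],T)],1)
E
```

```text
10.65 [0.64828962 0.30438835 0.22980482] [ 0.75191289  1.14111054 -0.62883011] 0.9999379693760844 [-0.39  0.85 -0.17  0.96 -0.05  1.86  1.29]
scene [214.8, 113.9, 236.2, 159.4] 0.81 (array([0.54599313, 0.27991843]), np.float64(0.9038166824782894))
scene amber_small (array([0.61675219, 0.13004342, 3.31892089]), np.float64(0.9104932270399896))
scene amber_large (array([ 0.60572538, -0.02561753,  3.0947202 ]), np.float64(0.9363421514065716))
side [189.8, 194.6, 212.0, 235.9] 0.91 (array([0.54663076, 0.27855831]), np.float64(0.9249465811965812))
side amber_small (array([0.62069281, 0.13077426, 3.2327819 ]), np.float64(0.8491991879088653))
side amber_large (array([ 0.60756511, -0.02314815,  3.07982286]), np.float64(0.9026005888125613))
7 rows
0.83,-4.51,-2.01,-0.014,-0.012,0.007,1,
0.78,-4.48,-2.08,-0.014,-0.012,0.006,1,
-3.27,-1.29,3.47,-0.133,0.003,0.017,1,
-3.31,-1.69,3.27,-0.132,0.003,0.017,1,
-3.34,-2.04,3.01,-0.133,0.003,0.016,1,
-3.39,-2.37,2.7,-0.132,0.004,0.017,1,
-3.45,-2.65,2.36,-0.133,0.003,0.017,1
```

White stands 98 mm in front of the board by both cameras, so I need to slide it about 58 mm. I'll grip its cap from above and slide it back while it stays on the worktop.

```bash
python3 - <<'E'
from h import *
T=tool(np.radians(6.5),0)
rows([((.56,.281,.27),tool(np.radians(8),np.radians(-10))),((.546,.279,.22),T),((.546,.279,.124),T)],1)
E
```

```text
6 rows
-0.01,-3.26,0.36,-0.126,0.004,0.036,1,
-0.13,-3.27,-0.06,-0.126,0.003,0.036,1,
-0.25,-3.24,-0.47,-0.126,0.004,0.035,1,
0,-0.52,5.17,-0.175,0.002,0.027,1,
0,0,4.8,0,0,0,1,
0,0,4.8,0,0,0,1
```

Call:
send_rows:
  motion: [-0.01, -3.26, 0.36, -0.126, 0.004, 0.036, 1, -0.13, -3.27, -0.06, -0.126, 0.003, 0.036, 1, -0.25, -3.24, -0.47, -0.126, 0.004, 0.035, 1, 0, -0.52, 5.17, -0.175, 0.002, 0.027, 1, 0, 0, 0, 0, 0, 0, 1, 0, 0, 4.8, 0, 0, 0, 1, 0, 0, 4.8, 0, 0, 0, 1, 0, 0, 0, 0, 0, 0, 1, 0, 0, 0, 0, 0, 0, -1, 0, 0, 0, 0, 0, 0, -1, 0, 0, 0, 0, 0, 0, -1, 0, 0, 0, 0, 0, 0, -1]
  grip_force: 30

```text
time: 12.55
ee_pos: [0.5472, 0.2794, 0.1312]
eef_rot: [-2.084, -2.338, 0.019]
force: [-1.0, -1.0, -0.2]
finger_gap: 0.144
```

```bash
python3 - <<'E'
from h import *
s=r.sense();print(s["time"],s["ee_pos"],s["force"],s["finger_gap"],s["qpos"].round(2))
C=cam("side"); im=r.read_camera("side"); d=r.regions_of("side","fallen_white")[0]; print(d["rect"],fitstand(C,d["pixels"],"white",(.55,.28)))
E
```

```text
12.55 [0.54721672 0.27944183 0.13124118] [-0.97600033 -0.99397391 -0.16885409] 0.14393754203572526 [-0.44  0.43 -0.17  1.8   0.08  0.94  1.04]
[190.4, 191.6, 209.0, 232.5] (array([0.54863676, 0.27779013]), np.float64(0.8667024512435141))
```

```bash
python3 - <<'E'
from h import *
b=r.read_camera("side")[150:270,150:300]; a=r.read_camera("scene")[80:200,170:320]; w=r.read_camera("wrist")
cv2.imwrite("pics/c6.png",np.vstack([np.hstack([cv2.resize(a,None,fx=2.6,fy=2.6),cv2.resize(b,None,fx=2.6,fy=2.6)]),cv2.resize(w[120:],(780,287))[:, :]]))
print(r.sense()["finger_gap"])
E
```

```text
-0.004738469970030128
```

View pics/c6.png

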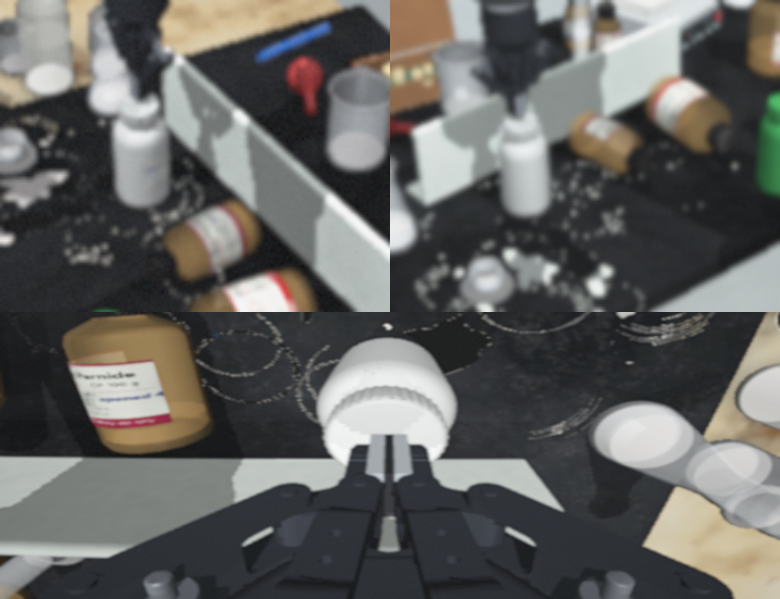

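The fingers closed behind the cap. I'll re-measure the white bottle before going on.

```bash
python3 - <<'E'
from h import *
for c in ["scene","side","wrist"]:
    C=cam(c); im=r.read_camera(c)
    for d in r.regions_of(c,"fallen_white")[:2]: 
        print(c,np.round(d["rect"]),round(d["score"],2),fitstand(C,d["pixels"],"white",(.54,.28)))
    for t in r.tip_of(c,"fallen_white")[:1]: print(t["xy"],onz(C,t["xy"],0))
C=cam("scene");Y=cyl("white")
for c in ["scene","side","wrist"]:
    C=cam(c)
    for x in (.51,.547): print(c,x,proj(C,[[x,.279,.143],[x,.279,0]]).round(0).tolist())
E
```

```text
scene [214. 114. 234. 160.] 0.78 (array([0.5453651 , 0.27844093]), np.float64(0.9065176368123095))
[224.1, 151.3] [0.54771695 0.29025348 0.        ]
side [190. 193. 210. 232.] 0.59 (array([0.54619456, 0.27956785]), np.float64(0.8924988903683977))
[200.9, 228.0] [0.54729926 0.28465993 0.        ]
wrist [210. 145. 299. 263.] 0.7 (array([0.54108856, 0.27843079]), np.float64(0.7707455614930074))
[250.1, 176.6] [0.54797642 0.27501494 0.        ]
scene 0.51 [[213.0, 122.0], [215.0, 157.0]]
scene 0.547 [[224.0, 119.0], [225.0, 153.0]]
side 0.51 [[205.0, 200.0], [207.0, 232.0]]
side 0.547 [[200.0, 195.0], [202.0, 227.0]]
wrist 0.51 [[260.0, 182.0], [258.0, 142.0]]
wrist 0.547 [[253.0, 241.0], [254.0, 176.0]]
```

```bash
python3 - <<'E'
from h import *
s=r.sense();print(s["time"],s["ee_pos"],s["force"],s["wrist_torque"],s["finger_gap"],Rn.from_rotvec(s["eef_rot"]).as_matrix()[:,2])
C=cam("wrist");im=r.read_camera("wrist")
cv2.imwrite("pics/c7.png",cv2.resize(im[140:300,170:340],None,fx=3.4,fy=3.4,interpolation=2))
E
```

```text
13.25 [0.54695199 0.27929471 0.1304566 ] [0.14839036 0.40891715 0.37335169] [ 0.00841233 -0.05162603 -0.00725377] 0.0013898538779505798 [-0.01596914 -0.00301974 -0.99986793]
```

View pics/c7.png

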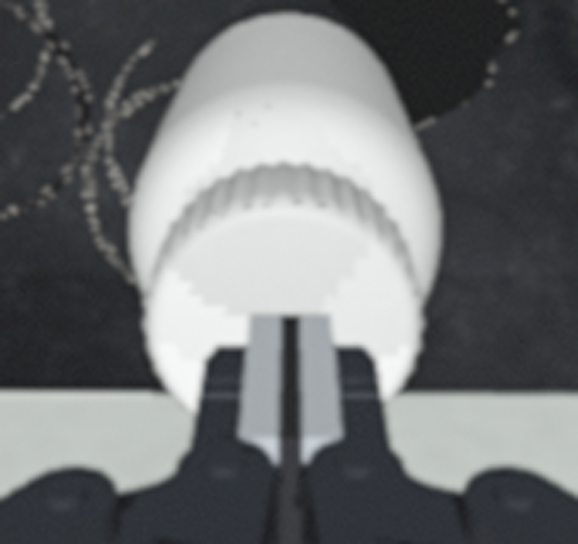

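Call:
send_rows:
  motion: [0, 0, -5, 0, 0, 0, -1, 0, 0, -1, 0, 0, 0, 1, 0, 0, 0, 0, 0, 0, 1, 0, 0, 0, 0, 0, 0, 1, 0, 0, 0, 0, 0, 0, 1, -0.05, -0.2, 4, 0, 0, 0, 1, 0, 0, 4, 0.016, 0, 0, 1, 0, 0, 0, 0, 0, 0, 1, 0, 0, 0, 0, 0, 0, 1, 0, 0, 0, 0, 0, 0, -1, 0, 0, 0, 0, 0, 0, -1, 0, 0, 0, 0, 0, 0, -1, 0, 0, 0, 0, 0, 0, -1]

```text
time: 14.92
ee_pos: [0.5454, 0.2787, 0.1118]
eef_rot: [-2.078, -2.33, 0.036]
force: [-0.2, -1.6, 9.3]
finger_gap: 0.548
```

```bash
python3 - <<'E'
from h import *
s=r.sense();print(s["time"],s["ee_pos"],s["force"],s["finger_gap"],Rn.from_rotvec(s["eef_rot"]).as_matrix()[:,2])
E
```

```text
14.925 [0.54543666 0.27865434 0.11182517] [-0.22170866 -1.64627932  9.32895424] 0.5483601074024155 [-0.03000248 -0.00411741 -0.99954134]
```

Gripped now. Lift 3 mm, move 56 mm to the board, set down and release.

Call:
send_rows:
  motion: [0, 0, -0.4, 0, 0, 0, -1, 0, 1.4, 0, 0, 0, 0, -1, 0, 1.4, 0, 0, 0, 0, -1, 0, 1.4, 0, 0, 0, 0, -1, 0, 1.4, 0, 0, 0, 0, -1, 0, 0, 0.3, 0, 0, 0, -1, 0, 0, 0.1, 0, 0, 0, -1, 0, 0, 0, 0, 0, 0, -1, 0, 0, 0, 0, 0, 0, 1, 0, 0, 0, 0, 0, 0, 1, 0, 0, 0, 0, 0, 0, 1, 0, 0, -3, 0, 0, 0, 1, 0, 0, -5, 0, 0, 0, 1, 0, 0, -5, 0, 0, 0, 1]

```text
time: 16.68
ee_pos: [0.6042, 0.2855, 0.2397]
eef_rot: [-2.076, -2.329, 0.04]
force: [0.2, 0.0, 0.7]
finger_gap: 0.998
```

```bash
python3 - <<'E'
from h import *
s=r.sense();print(s["time"],s["ee_pos"],s["force"],s["finger_gap"])
for c in ["scene","side"]:
    C=cam(c); im=r.read_camera(c)
    for d in r.regions_of(c,"fallen_white")[:1]:
        x,q=fitstand(C,d["pixels"],"white",(.6,.285)); print(c,x,q,"dist board",(BD[0]+BD[1]*x[1]-x[0])/1.0064)
yaw=np.radians(9.5);g=(.6175-.130*np.cos(yaw),.1320-.130*np.sin(yaw),.0345);p,T=grasp_tcp(g,yaw,np.radians(8),.013);print(g,p)
rows([((.5,.2,.24),T),(p+[0,0,.14],T)],1)
E
```

```text
16.675 [0.60415378 0.28545754 0.23973332] [0.19983144 0.01646252 0.65612595] 0.9982753523846432
scene [0.6023291  0.28036377] 0.9279954328123885 dist board 0.0420524386116358
side [0.60611802 0.28506769] 0.9003810054827618 dist board 0.0377566466611974
(np.float64(0.48928287180015995), np.float64(0.11054381123811191), 0.0345) [0.49106731 0.11084242 0.02162652]
5 rows
-2.44,-3.79,0.1,-0.057,0.001,-0.017,1,
-2.37,-3.84,-0.13,-0.057,0.001,-0.017,1,
-2.31,-3.85,-0.35,-0.056,0.001,-0.017,1,
-4.32,-1.71,3.72,0,0,0,1,
-4.32,-1.71,3.72,0,0,0,1
```

White now stands about 40 mm (centre) from the board, within 54. Next the small amber.

Call:
send_rows:
  motion: [-2.44, -3.79, 0.1, -0.057, 0.001, -0.017, 1, -2.37, -3.84, -0.13, -0.057, 0.001, -0.017, 1, -2.31, -3.85, -0.35, -0.056, 0.001, -0.017, 1, -4.32, -1.71, 3.72, 0, 0, 0, 1, -4.32, -1.71, 3.72, 0, 0, 0, 1, 0, 0, 0, 0, 0, 0, 1]

```text
time: 17.62
ee_pos: [0.4878, 0.1066, 0.1575]
eef_rot: [1.976, 2.325, 0.15]
force: [0.3, 0.3, 0.8]
finger_gap: 0.998
```

```bash
python3 - <<'E'
from h import *
s=r.sense();print(s["time"],s["ee_pos"])
C=cam("wrist"); im=r.read_camera("wrist")
for d in r.regions_of("wrist","fallen_amber_small")[:2]: print(d["rect"],d["score"],fitlying(C,d["pixels"],"amber_small",(.6175,.132,3.307)))
yaw=np.radians(9.5);g=(.6175-.130*np.cos(yaw),.1320-.130*np.sin(yaw),.0345);p,T=grasp_tcp(g,yaw,np.radians(8),.013)
rows([(p,T)],1)
E
```

```text
17.625 [0.48777001 0.10664859 0.15753877]
[229.1, 147.6, 289.4, 277.5] 0.92 (array([0.61951845, 0.13358803, 3.30883541]), np.float64(0.9153957658822814))
3 rows
0.01,-0.59,4.58,-0.001,0,0,1,
0.02,-0.6,4.59,-0.002,0.001,0,1,
0.01,-0.6,4.58,-0.001,0,-0.001,1
```

Call:
send_rows:
  motion: [0.06, -0.55, 4.58, -0.001, 0, 0, 1, 0.06, -0.55, 4.59, -0.002, 0, 0, 1, 0.06, -0.55, 4.58, -0.001, 0, 0, 1, 0, 0, 0, 0, 0, 0, 1, 0, 0, 0, 0, 0, 0, -1, 0, 0, 0, 0, 0, 0, -1, 0, 0, 0, 0, 0, 0, -1, 0, 0, 0, 0, 0, 0, -1, 0, 0, 0, 0, 0, 0, -1, 0, 0, 0, 0, 0, 0, -1]
  grip_force: 22

```text
time: 18.98
ee_pos: [0.4935, 0.113, 0.0237]
eef_rot: [1.967, 2.323, 0.166]
force: [-2.6, 0.9, 8.3]
finger_gap: 0.39
```

```bash
python3 - <<'E'
from h import *
s=r.sense();print(s["time"],s["ee_pos"],s["force"],s["finger_gap"])
W=lift("amber_small",(.619,.1335),189.6,.130,.013,8,list(range(5,66,5)),margin=.006)
for w in W: print(w[0].round(3),end="")
print();rows(W,-1)
E
```

```text
18.975 [0.49352439 0.11302339 0.02367133] [-2.58747737  0.89377018  8.30438634] 0.38985631974183416
[0.495 0.113 0.033][0.498 0.113 0.044][0.502 0.114 0.054][0.508 0.115 0.064][0.513 0.116 0.074][0.52  0.117 0.083][0.524 0.117 0.091][0.528 0.118 0.099][0.532 0.119 0.106][0.538 0.12  0.112][0.544 0.121 0.117][0.551 0.122 0.122][0.559 0.123 0.125]
13 rows
-0.07,0.26,-0.88,0.091,0.001,-0.002,-1,
0,0.39,-1.06,0.087,0,0,-1,
0,0.39,-1.07,0.087,0,0,-1,
0,0.39,-1.06,0.087,0,0,-1,
0,0.39,-1.07,0.088,0,0,-1,
0,0.39,-1.06,0.087,0,0,-1,
0,0.07,-0.94,0.087,0,0,-1,
0,-0.04,-0.85,0.088,0,0,-1,
0,0.01,-0.83,0.087,0,0,-1,
0,0.07,-0.82,0.087,0,0,-1,
0,0.12,-0.82,0.087,0,0,-1,
0,0.16,-0.82,0.088,0,0,-1,
0,0.22,-0.85,0.087,0,0,-1
```

Call:
send_rows:
  motion: [-0.07, 0.26, -0.88, 0.091, 0, 0, -1, 0, 0.39, -1.06, 0.087, 0, 0, -1, 0, 0.39, -1.07, 0.087, 0, 0, -1, 0, 0.39, -1.06, 0.087, 0, 0, -1, 0, 0.39, -1.07, 0.088, 0, 0, -1, 0, 0.39, -1.06, 0.087, 0, 0, -1, 0, 0.07, -0.94, 0.087, 0, 0, -1, 0, -0.04, -0.85, 0.088, 0, 0, -1, 0, 0.01, -0.83, 0.087, 0, 0, -1, 0, 0.07, -0.82, 0.087, 0, 0, -1, 0, 0.12, -0.82, 0.087, 0, 0, -1, 0, 0.16, -0.82, 0.088, 0, 0, -1, 0, 0.22, -0.85, 0.087, 0, 0, -1, 0, 0, 0, 0, 0, 0, -1]

```text
time: 20.72
ee_pos: [0.5586, 0.1231, 0.1238]
eef_rot: [-1.499, -1.769, 0.967]
force: [1.4, -0.2, 4.0]
finger_gap: 0.374
```

```bash
python3 - <<'E'
from h import *
s=r.sense();print(s["time"],s["ee_pos"],s["force"],s["finger_gap"],s["qpos"].round(2),Rn.from_rotvec(s["eef_rot"]).as_matrix()[:,2])
b=r.read_camera("side")[150:270,150:300]; a=r.read_camera("scene")[80:200,170:320]
cv2.imwrite("pics/c8.png",np.hstack([cv2.resize(a,None,fx=2.6,fy=2.6),cv2.resize(b,None,fx=2.6,fy=2.6)]))
E
```

```text
20.725 [0.55855635 0.12306543 0.12384026] [ 1.36193839 -0.15768406  4.018238  ] 0.3743467191414428 [-0.22  0.98 -0.1   1.18 -0.05  1.98  1.42] [-0.82992719 -0.13910763 -0.54024987]
```

View pics/c8.png

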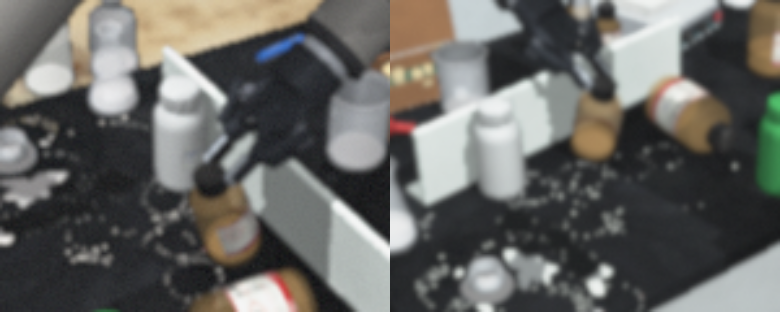

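Small amber leans about 20–25° toward the robot, past its balance point. Release and draw back.

Call:
send_rows:
  motion: [0, 0, 0, 0, 0, 0, 1, 0, 0, -2, 0, 0, 0, 1, 0, 0, -4, 0, 0, 0, 1, 0, 0, -5, 0, 0, 0, 1, 0, 0, -5, -0.1, 0, 0, 1, 0, 0, -4, -0.15, 0, 0, 1, 0, 0, -3, -0.18, 0, 0, 1, 0, 0, 0, 0, 0, 0, 1]

```text
time: 21.82
ee_pos: [0.6998, 0.1538, 0.2666]
eef_rot: [-1.8, -2.155, 0.482]
force: [-0.4, 0.9, -0.2]
finger_gap: 1.001
```

```bash
cat >> h.py <<'E'
def stand(k,p0,cams=("scene","side"),label=None):
    for c in cams:
        C=cam(c); im=r.read_camera(c)
        for d in r.regions_of(c,label or "fallen_"+k)[:2]:
            x,q=fitstand(C,d["pixels"],k,p0)
            if q>.3: print(k,c,np.round(d["rect"]),x.round(4),round(q,3),"board",round((BD[0]+BD[1]*x[1]-x[0])/1.0064,4))
E
python3 - <<'E'
from h import *
s=r.sense();print(s["time"],s["ee_pos"],s["force"],s["finger_gap"])
stand("amber_small",(.61,.13)); stand("white",(.605,.285),("side",))
E
```

```text
21.825 [0.69984417 0.15376057 0.26660915] [-0.41722019  0.86689426 -0.18384123] 1.0013174151300757
amber_small scene [250. 142. 273. 184.] [0.6012 0.1306] 0.905 board 0.0601
amber_small side [218. 176. 238. 213.] [0.599  0.1289] 0.928 board 0.0625
white side [180. 184. 200. 225.] [0.6058 0.2851] 0.919 board 0.0381
```

Small amber is upright at (0.600, 0.130), 61 mm from the board. It needs a 20 mm slide the same way.

```bash
python3 - <<'E'
from h import *
T=tool(np.radians(6.5),0)
rows([((.62,.135,.26),tool(np.radians(7),np.radians(-10))),((.600,.130,.20),T),((.600,.130,.112),T)],1)
E
```

```text
6 rows
-0.23,-3.63,1.72,-0.144,0.005,0.027,1,
-0.33,-3.83,1.19,-0.144,0.005,0.028,1,
-0.13,-0.49,3.13,-0.087,0,0.004,1,
-0.13,-0.75,3.08,-0.087,0,0.005,1,
0,0,4.4,0,0,0,1,
0,0,4.4,0,0,0,1
```

Call:
send_rows:
  motion: [-0.23, -3.63, 1.72, -0.144, 0.005, 0.027, 1, -0.33, -3.83, 1.19, -0.144, 0.005, 0.028, 1, -0.13, -0.49, 3.13, -0.087, 0, 0.004, 1, -0.13, -0.75, 3.08, -0.087, 0, 0.005, 1, 0, 0, 0, 0, 0, 0, 1]

```text
time: 22.75
ee_pos: [0.6095, 0.1323, 0.2017]
eef_rot: [-2.059, -2.328, 0.063]
force: [0.1, -0.3, 0.1]
finger_gap: 0.997
```

```bash
python3 - <<'E'
from h import *
s=r.sense();print(s["ee_pos"]); T=tool(np.radians(6.5),0)
rows([((.600,.130,.112),T)],1)
E
```

```text
[0.60946544 0.13234045 0.20166533]
2 rows
-0.05,-0.25,4.5,-0.026,0.001,0.004,1,
-0.05,-0.37,4.5,-0.026,0.001,0.005,1
```

Call:
send_rows:
  motion: [-0.05, -0.4, 4.5, -0.026, 0, 0.004, 1, -0.05, -0.5, 4.5, -0.026, 0, 0.005, 1, 0, 0, 0, 0, 0, 0, 1, 0, 0, 0, 0, 0, 0, -1, 0, 0, 0, 0, 0, 0, -1, 0, 0, 0, 0, 0, 0, -1, 0, 0, 0, 0, 0, 0, -1, 0, 0, 0, 0, 0, 0, -1, 0, 0, 0, 0, 0, 0, -1, 0, 0, -0.4, 0, 0, 0, -1, 0, 1, 0, 0, 0, 0, -1, 0, 1, 0, 0, 0, 0, -1, 0, 0, 0.4, 0, 0, 0, -1]
  grip_force: 30

```text
time: 24.38
ee_pos: [0.6239, 0.1331, 0.1162]
eef_rot: [2.088, 2.338, 0.01]
force: [4.2, -2.8, 39.4]
finger_gap: 0.431
```

```bash
python3 - <<'E'
from h import *
s=r.sense();print(s["time"],s["ee_pos"],s["force"],s["finger_gap"])
stand("amber_small",(.62,.13))
E
```

```text
24.375 [0.62389734 0.13312937 0.11621193] [ 4.22069107 -2.75085233 39.40193876] 0.4309434169524004
amber_small scene [258. 139. 281. 180.] [0.6283 0.136 ] 0.832 board 0.0325
amber_small side [214. 175. 233. 208.] [0.6292 0.1315] 0.863 board 0.0322
```

The wrist force is 39 N because I set it down too low. Ease up, then release.

Call:
send_rows:
  motion: [0, 0, -0.3, 0, 0, 0, -1, 0, 0, 0, 0, 0, 0, -1, 0, 0, 0, 0, 0, 0, 1, 0, 0, 0, 0, 0, 0, 1, 0, 0, 0, 0, 0, 0, 1, 0, 0, -3, 0, 0, 0, 1, 0, 0, -5, 0, 0, 0, 1, 0, 0, -5, 0, 0, 0, 1, 0, 0, 0, 0, 0, 0, 1]

```text
time: 25.7
ee_pos: [0.622, 0.1334, 0.2519]
eef_rot: [2.087, 2.338, 0.013]
force: [0.9, 0.1, -0.3]
finger_gap: 0.999
```

```bash
python3 - <<'E'
from h import *
s=r.sense();print(s["time"],s["ee_pos"],s["force"],s["finger_gap"])
stand("amber_small",(.62,.13))
C=cam("side");L=[]
for c in ["scene","side"]:
    C=cam(c); d=r.regions_of(c,"fallen_amber_large")[0]; print(fitlying(C,d["pixels"],"amber_large",(.608,-.02,3.1)))
p,T=grasp_tcp((.466,-.017,.043),np.radians(-2),np.radians(8),.013)
rows([((.52,.06,.24),T),(p+[0,0,.14],T)],1)
E
```

```text
25.7 [0.62202552 0.13338529 0.25188349] [ 0.94858849  0.12443604 -0.27105236] 0.998907415039301
amber_small scene [255. 140. 278. 180.] [0.6155 0.1286] 0.914 board 0.0461
amber_small side [215. 175. 235. 210.] [0.6192 0.129 ] 0.896 board 0.0424
(array([ 0.60625129, -0.02410441,  3.10360205]), np.float64(0.9341994970662196))
(array([ 0.6064768 , -0.02496423,  3.01707929]), np.float64(0.9051739055199861))
5 rows
-2.04,-3.57,0.2,-0.045,-0.003,0.049,1,
-2.2,-3.48,0.06,-0.046,-0.003,0.05,1,
-2.38,-3.36,-0.1,-0.045,-0.003,0.049,1,
-3.94,-2.94,3.12,0,0,0,1,
-3.94,-2.93,3.11,0,0,0,1
```

Small is upright 44 mm from the board, within 54.5. Now the large amber.

Call:
send_rows:
  motion: [-2.04, -3.57, 0.2, -0.045, -0.003, 0.049, 1, -2.2, -3.48, 0.06, -0.046, -0.003, 0.05, 1, -2.38, -3.36, -0.1, -0.045, -0.003, 0.049, 1, -3.94, -2.94, 3.12, 0, 0, 0, 1, -3.94, -2.93, 3.11, 0, 0, 0, 1, 0, 0, 0, 0, 0, 0, 1]

```text
time: 26.75
ee_pos: [0.4648, -0.0195, 0.1684]
eef_rot: [2.19, 2.108, 0.143]
force: [1.3, 0.3, 0.4]
finger_gap: 1.003
```

```bash
python3 - <<'E'
from h import *
s=r.sense();print(s["time"],s["ee_pos"])
C=cam("wrist"); im=r.read_camera("wrist")
d=r.regions_of("wrist","fallen_amber_large")[0]; x,q=fitlying(C,d["pixels"],"amber_large",(.607,-.02,3.1)); print(d["rect"],x,np.degrees(x[2]),q)
a=x[2];p,T=grasp_tcp((x[0]+.153*np.cos(a),x[1]+.153*np.sin(a),.043),a-np.pi,np.radians(8),.013); print(p)
rows([(p,T)],1)
E
```

```text
26.75 [ 0.46480802 -0.01954319  0.16836237]
[216.4, 135.7, 296.6, 288.8] [ 0.60904075 -0.02086093  3.11337932] 178.38349534252288 0.9338633448914644
[ 0.45791017 -0.0165959   0.03012652]
3 rows
0,-1,4.59,0,0,-0.002,1,
0,-0.99,4.59,0,0.001,-0.003,1,
0,-1,4.6,0.001,0,-0.002,1
```

```bash
python3 - <<'E'
from h import *
s=r.sense();print(s["time"],s["ee_pos"],Rn.from_rotvec(s["eef_rot"]).as_matrix().round(3))
x=(.60904,-.02086,3.11338);a=x[2];p,T=grasp_tcp((x[0]+.153*np.cos(a),x[1]+.153*np.sin(a),.043),a-np.pi,np.radians(8),.013); print(p)
rows([(p,T)],1)
E
```

```text
26.85 [ 0.46822892 -0.01700825  0.1707145 ] [[ 0.036  0.99   0.14 ]
 [ 0.999 -0.035 -0.005]
 [ 0.     0.14  -0.99 ]]
[ 0.45790942 -0.01659507  0.03012652]
3 rows
0,-1,4.59,0,0,-0.002,1,
0,-0.99,4.59,0,0.001,-0.003,1,
0,-1,4.6,0.001,0,-0.002,1
```

Call:
send_rows:
  motion: [0, -1, 4.59, 0, 0, -0.002, 1, 0, -1, 4.59, 0, 0, -0.003, 1, 0, -1, 4.6, 0, 0, -0.002, 1, 0, 0, 0, 0, 0, 0, 1, 0, 0, 0, 0, 0, 0, -1, 0, 0, 0, 0, 0, 0, -1, 0, 0, 0, 0, 0, 0, -1, 0, 0, 0, 0, 0, 0, -1, 0, 0, 0, 0, 0, 0, -1, 0, 0, 0, 0, 0, 0, -1]
  grip_force: 30

```text
time: 28.1
ee_pos: [0.4589, -0.0166, 0.0319]
eef_rot: [2.177, 2.115, 0.151]
force: [-6.3, -2.7, 17.0]
finger_gap: 0.456
```

```bash
python3 - <<'E'
from h import *
s=r.sense();print(s["time"],s["ee_pos"],s["force"],s["finger_gap"])
W=lift("amber_large",(.609,-.0209),178.4,.153,.013,8,list(range(5,66,5)),margin=.01)
for w in W: print(w[0].round(3),end="")
print();rows(W,-1)
E
```

```text
28.1 [ 0.45886911 -0.01664928  0.03194085] [-6.25212813 -2.73319817 16.9753445 ] 0.4558843501609327
[ 0.461 -0.017  0.043][ 0.465 -0.017  0.056][ 0.471 -0.017  0.068][ 0.477 -0.017  0.08 ][ 0.485 -0.017  0.091][ 0.493 -0.018  0.102][ 0.502 -0.018  0.111][ 0.513 -0.018  0.12 ][ 0.523 -0.018  0.128][ 0.529 -0.019  0.135][ 0.537 -0.019  0.141][ 0.545 -0.019  0.146][ 0.555 -0.019  0.15 ]
13 rows
-0.01,0.38,-1.08,0.091,0,-0.001,-1,
0,0.5,-1.25,0.087,0,0,-1,
0,0.5,-1.25,0.087,0,0,-1,
0,0.49,-1.25,0.088,0,0,-1,
0,0.5,-1.25,0.087,0,0,-1,
0,0.5,-1.25,0.087,0,0,-1,
0,0.5,-1.25,0.087,0,0,-1,
0,0.5,-1.24,0.088,0,0,-1,
0,0.44,-1.22,0.087,0,0,-1,
0,0.09,-0.94,0.087,0,0,-1,
0,0.16,-0.95,0.087,0,0,-1,
0,0.23,-0.95,0.088,0,0,-1,
0,0.28,-0.98,0.087,0,0,-1
```

Call:
send_rows:
  motion: [0, 0.38, -1.08, 0.091, 0, 0, -1, 0, 0.5, -1.25, 0.087, 0, 0, -1, 0, 0.5, -1.25, 0.087, 0, 0, -1, 0, 0.5, -1.25, 0.088, 0, 0, -1, 0, 0.5, -1.25, 0.087, 0, 0, -1, 0, 0.5, -1.25, 0.087, 0, 0, -1, 0, 0.5, -1.25, 0.087, 0, 0, -1, 0, 0.5, -1.24, 0.088, 0, 0, -1, 0, 0.44, -1.22, 0.087, 0, 0, -1, 0, 0.09, -0.94, 0.087, 0, 0, -1, 0, 0.16, -0.95, 0.087, 0, 0, -1, 0, 0.23, -0.95, 0.088, 0, 0, -1, 0, 0.28, -0.98, 0.087, 0, 0, -1, 0, 0, 0, 0, 0, 0, -1]

```text
time: 29.85
ee_pos: [0.5545, -0.0191, 0.1486]
eef_rot: [-1.635, -1.589, 0.87]
force: [0.7, 0.2, 6.0]
finger_gap: 0.42
```

```bash
python3 - <<'E'
from h import *
s=r.sense();print(s["time"],s["ee_pos"],s["force"],s["finger_gap"],s["qpos"].round(2),Rn.from_rotvec(s["eef_rot"]).as_matrix()[:,2])
b=r.read_camera("side")[140:240,180:310]; a=r.read_camera("scene")[100:240,200:350]
cv2.imwrite("pics/c9.png",np.hstack([cv2.resize(a,(390,364)),cv2.resize(b,(473,364))[:,:400]]))
E
```

```text
29.85 [ 0.55450958 -0.01911487  0.14861645] [0.68167124 0.23997333 5.97267092] 0.419933720353926 [-0.12  0.93  0.14  1.24 -0.12  1.98  1.58] [-0.84129323  0.02283448 -0.54009656]
```

View pics/c9.png

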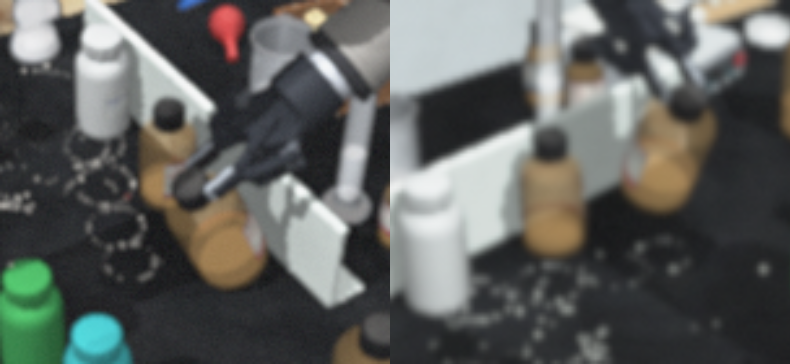

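White and small stand at the board. The large one leans about 25°, past its balance point (55°). Release.

Call:
send_rows:
  motion: [0, 0, 0, 0, 0, 0, 1, 0, 0, -2, 0, 0, 0, 1, 0, 0, -4, 0, 0, 0, 1, 0, 0, -5, 0, 0, 0, 1, 0, 0, -5, -0.1, 0, 0, 1, 0, 0, -4, -0.15, 0, 0, 1, 0, 0, -3, -0.18, 0, 0, 1, 0, 0, 0, 0, 0, 0, 1]

```text
time: 30.95
ee_pos: [0.7028, -0.0234, 0.3019]
eef_rot: [-2.037, -1.932, 0.413]
force: [-0.5, -1.1, 0.6]
finger_gap: 0.998
```

```bash
python3 - <<'E'
from h import *
s=r.sense();print(s["time"],s["ee_pos"],s["force"],s["finger_gap"])
stand("amber_large",(.62,-.02)); stand("amber_small",(.617,.129))
T=tool(np.radians(6.5),0)
rows([((.63,-.02,.28),tool(np.radians(4),np.radians(-10))),((.600,-.02,.23),T)],1)
E
```

```text
30.95 [ 0.70280925 -0.02341489  0.30193511] [-0.46520757 -1.11638136  0.62299201] 0.9975407033364311
amber_large scene [279. 158. 309. 218.] [ 0.6277 -0.019 ] 0.924 board 0.0506
amber_large side [240. 158. 262. 199.] [ 0.6303 -0.0181] 0.938 board 0.048
amber_small side [215. 172. 236. 208.] [0.6205 0.127 ] 0.932 board 0.0413
3 rows
-0.03,-2.96,2.15,-0.13,-0.018,-0.059,1,
0.18,-3.21,1.75,-0.131,-0.017,-0.058,1,
0.21,-2.08,5.44,-0.174,-0.004,-0.044,1
```

Call:
send_rows:
  motion: [-0.03, -2.96, 2.15, -0.13, -0.018, -0.059, 1, 0.18, -3.21, 1.75, -0.131, -0.017, -0.058, 1, 0, 0, -4, 0, 0, 0, 1, 0, 0, -4, 0, 0, 0, 1, 0, -5, 0, 0, 0, 0, 1, 0, -5, 0, 0, 0, 0, 1, 0, 0, 0, 0, 0, 0, 1, 0, 0, 0, 0, 0, 0, 1]

```text
time: 32.35
ee_pos: [0.5558, -0.0247, 0.3815]
eef_rot: [-2.058, -2.179, 0.214]
force: [0.2, -0.8, 0.4]
finger_gap: 1.004
```

```bash
python3 - <<'E'
from h import *
s=r.sense();print(s["time"],s["ee_pos"])
stand("amber_large",(.629,-.019));stand("amber_small",(.62,.127));stand("white",(.605,.285))
for k,p0 in [("amber_large",(.629,-.28)),("amber_small",(.51,-.433)),("white",(.443,-.26))]: stand(k,p0,label="standing_"+k)
a=r.read_camera("scene")[80:350,150:400]; b=r.read_camera("side")[130:280,130:360]
cv2.imwrite("pics/c10.png",np.hstack([cv2.resize(a,(440,475)),cv2.resize(b,(728,475))[:,250:600]]))
E
```

```text
32.35 [ 0.55581769 -0.02470812  0.38153303]
amber_large scene [280. 158. 306. 215.] [ 0.6278 -0.019 ] 0.946 board 0.0505
amber_large side [243. 160. 260. 200.] [ 0.6312 -0.0219] 0.893 board 0.0474
amber_small scene [255. 138. 278. 182.] [0.6131 0.1287] 0.916 board 0.0485
amber_small side [216. 177. 236. 210.] [0.6154 0.1304] 0.908 board 0.046
white scene [226. 108. 250. 152.] [0.6029 0.2836] 0.909 board 0.0411
white side [180. 186. 200. 227.] [0.6062 0.285 ] 0.958 board 0.0376
amber_large scene [326. 222. 364. 278.] [ 0.6297 -0.2776] 0.932 board 0.0778
amber_large side [286. 143. 307. 178.] [ 0.6292 -0.2816] 0.887 board 0.0788
amber_small scene [323. 293. 352. 338.] [ 0.5072 -0.4301] 0.879 board 0.2167
amber_small side [332. 146. 349. 181.] [ 0.5111 -0.4342] 0.84 board 0.2134
white scene [262. 243. 293. 298.] [ 0.4414 -0.2575] 0.954 board 0.2626
white side [310. 175. 323. 211.] [ 0.3881 -0.1487] 0.732 board 0.3033
white side [312. 162. 334. 197.] [ 0.4396 -0.2597] 0.715 board 0.2647
```

View pics/c10.png

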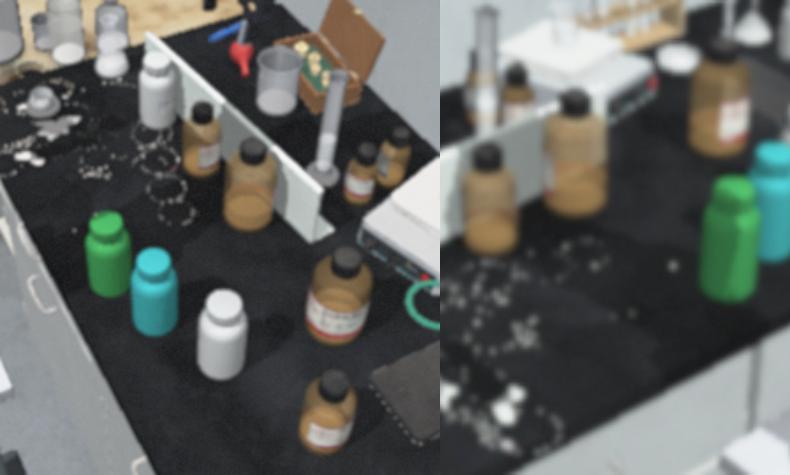

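All three stand at the board, and the crop confirms the white, green and turquoise look-alikes and partners are unmoved. The small one has only 6–8 mm of margin, so I'll nudge it to the board with closed fingers held low.

```bash
python3 - <<'E'
from h import *
T=tool(np.radians(6.5),0)
rows([((.532,.122,.28),T,-1),((.532,.122,.045),T,-1)],-1)
E
```

```text
8 rows
3.69,0.13,2.57,-0.049,-0.002,-0.014,-1,
3.7,0.05,2.57,-0.05,-0.002,-0.014,-1,
3.7,-0.02,2.56,-0.049,-0.001,-0.014,-1,
3.71,-0.1,2.56,-0.049,-0.002,-0.014,-1,
0,0,5.87,0,0,0,-1,
0,0,5.88,0,0,0,-1,
0,0,5.87,0,0,0,-1,
-0.01,0,5.88,0,0,0,-1
```

Call:
send_rows:
  motion: [3.69, 0.13, 2.57, -0.049, -0.002, -0.014, -1, 3.7, 0.05, 2.57, -0.05, -0.002, -0.014, -1, 3.7, -0.02, 2.56, -0.049, -0.001, -0.014, -1, 3.71, -0.1, 2.56, -0.049, -0.002, -0.014, -1, 0, 0, 0, 0, 0, 0, -1, 0, 0, 5.87, 0, 0, 0, -1, 0, 0, 5.88, 0, 0, 0, -1, 0, 0, 5.87, 0, 0, 0, -1, 0, 0, 5.88, 0, 0, 0, -1, 0, 0, 0, 0, 0, 0, -1, 0, 0, 0, 0, 0, 0, -1]

```text
time: 35.02
ee_pos: [0.5335, 0.122, 0.047]
eef_rot: [2.093, 2.342, 0.002]
force: [-0.6, -0.2, -0.0]
finger_gap: 0.0
```

```bash
python3 - <<'E'
from h import *
s=r.sense();print(s["time"],s["ee_pos"],s["force"]); T=tool(np.radians(6.5),0)
rows([((.5796,.127,.045),T,-1)],-1,per=.01)
E
```

```text
35.025 [0.5334676  0.12197625 0.04702326] [-0.5883174  -0.20048212 -0.01583745]
5 rows
0,0.93,0.04,0,0,0,-1,
-0.01,0.93,0.04,0.001,0,0,-1,
0,0.92,0.05,0,0,-0.001,-1,
-0.01,0.93,0.04,0,0,0,-1,
0,0.93,0.04,0.001,0,0,-1
```

Call:
send_rows:
  motion: [0, 0.93, 0, 0, 0, 0, -1, 0, 0.93, 0, 0, 0, 0, -1, 0, 0.93, 0, 0, 0, 0, -1, 0, 0.9, 0, 0, 0, 0, -1, 0, 0.5, 0, 0, 0, 0, -1, 0, 0.4, 0, 0, 0, 0, -1, 0, 0, 0, 0, 0, 0, -1]

```text
time: 35.9
ee_pos: [0.5777, 0.1272, 0.0448]
eef_rot: [-2.092, -2.343, 0.0]
force: [-1.7, 0.1, -0.1]
finger_gap: 0.005
```

```bash
python3 - <<'E'
from h import *
s=r.sense();print(s["time"],s["ee_pos"],s["force"])
stand("amber_small",(.62,.127))
E
```

```text
35.9 [0.57768271 0.1272199  0.04480519] [-1.70080273  0.11279918 -0.05218734]
amber_small scene [255. 139. 283. 181.] [0.6232 0.1261] 0.769 board 0.0387
amber_small side [212. 185. 232. 209.] [0.6232 0.1342] 0.5 board 0.0378
```

```bash
python3 - <<'E'
from h import *
T=tool(np.radians(6.5),0)
rows([((.54,.124,.045),T,-1),((.54,.124,.20),T,1)],-1)
E
```

```text
4 rows
0.11,-3.76,0,0,0,0,-1,
0,0,-5.17,0,0,0,1,
0,0,-5.17,0,0,0,1,
0,0,-5.16,0,0,0,1
```

Call:
send_rows:
  motion: [0, -3.76, 0, 0, 0, 0, -1, 0, 0, -5.17, 0, 0, 0, 1, 0, 0, -5.17, 0, 0, 0, 1, 0, 0, -5.16, 0, 0, 0, 1, 0, 0, 0, 0, 0, 0, 1, 0, 0, 0, 0, 0, 0, 1, 0, 0, 0, 0, 0, 0, 1]

```text
time: 36.98
ee_pos: [0.5397, 0.1228, 0.1989]
eef_rot: [-2.092, -2.343, 0.002]
force: [0.7, 0.1, -0.7]
finger_gap: 1.001
```

```bash
python3 - <<'E'
from h import *
s=r.sense();print(s["time"],s["ee_pos"],s["force"])
stand("amber_large",(.629,-.019));stand("amber_small",(.62,.127));stand("white",(.605,.285))
T=tool(np.radians(6.5),0)
rows([((.6225,.128,.20),T),((.6225,.128,.114),T)],1)
E
```

```text
36.975 [0.53965497 0.12277139 0.19885767] [ 0.66938364  0.12651686 -0.73401411]
amber_large scene [279. 159. 309. 215.] [ 0.6281 -0.0185] 0.944 board 0.0502
amber_large side [239. 156. 264. 198.] [ 0.6292 -0.0172] 0.937 board 0.049
amber_small scene [255. 141. 279. 181.] [0.6224 0.1287] 0.932 board 0.0393
amber_small side [214. 176. 235. 208.] [0.6305 0.1263] 0.88 board 0.0315
white scene [229. 107. 251. 153.] [0.6034 0.2819] 0.846 board 0.0408
white side [180. 188. 201. 227.] [0.603 0.287] 0.907 board 0.0407
4 rows
-0.21,4.11,0,0,0,0,1,
-0.22,4.12,0,0,0,0,1,
0,0,4.3,0,0,0,1,
0,0,4.3,0,0,0,1
```

All three are within limits with margin (50/63, 37/54, 41/54 mm). Now grip the small amber for carrying.

Call:
send_rows:
  motion: [-0.2, 4.15, 0, 0, 0, 0, 1, -0.2, 4.15, 0, 0, 0, 0, 1, 0, 0, 0, 0, 0, 0, 1, 0, 0, 4.3, 0, 0, 0, 1, 0, 0, 4.3, 0, 0, 0, 1, 0, 0, 0, 0, 0, 0, 1, 0, 0, 0, 0, 0, 0, -1, 0, 0, 0, 0, 0, 0, -1, 0, 0, 0, 0, 0, 0, -1, 0, 0, 0, 0, 0, 0, -1, 0, 0, 0, 0, 0, 0, -1, 0, 0, 0, 0, 0, 0, -1]
  grip_force: 50

```text
time: 39.08
ee_pos: [0.6243, 0.129, 0.116]
eef_rot: [2.092, 2.343, 0.005]
force: [-2.1, 1.2, 12.5]
finger_gap: 0.418
```

```bash
python3 - <<'E'
from h import *
s=r.sense();print(s["time"],s["ee_pos"],s["force"],s["finger_gap"])
T=tool(np.radians(6.5),0);x,y,z=s["ee_pos"];T2=tool(np.radians(-45),0)
rows([((x,y,z+.2),T),((.60,-.10,z+.2),tool(np.radians(-20),0)),((.53,-.345,z+.2),T2)],-1,per=.05)
E
```

```text
39.075 [0.62431222 0.12897707 0.11604724] [-2.06811388  1.20781986 12.46929672] 0.41838036957836383
15 rows
0.01,0.02,-5,0.001,0,0,-1,
0,0.01,-5,0.001,-0.001,0,-1,
0,0,-5,0,0,0,-1,
0,0.01,-5,0.001,0,0,-1,
-4.5,-1,0,0,0,0.092,-1,
-4.56,-0.59,0,0,0,0.093,-1,
-4.61,-0.15,0,0,0,0.092,-1,
-4.59,0.26,0,0,0,0.093,-1,
-4.56,0.7,0,0,0,0.092,-1,
-4.24,0.3,0,0,0,0.073,-1,
-4.2,0.61,0,0,0,0.073,-1,
-4.14,0.91,0,0,0,0.072,-1,
-4.08,1.21,0,0,0,0.073,-1,
-3.97,1.5,0,0,0,0.073,-1,
-3.85,1.78,0,0,0,0.073,-1
```

Call:
send_rows:
  motion: [0, 0, -2, 0, 0, 0, -1, 0, 0, -4, 0, 0, 0, -1, 0, 0, -5, 0, 0, 0, -1, 0, 0, -5, 0, 0, 0, -1, 0, 0, -4, 0, 0, 0, -1, -4.5, -1, 0, 0, 0, 0.092, -1, -4.56, -0.59, 0, 0, 0, 0.093, -1, -4.61, -0.15, 0, 0, 0, 0.092, -1, -4.59, 0.26, 0, 0, 0, 0.093, -1, -4.56, 0.7, 0, 0, 0, 0.092, -1, -4.24, 0.3, 0, 0, 0, 0.073, -1, -4.2, 0.61, 0, 0, 0, 0.073, -1, -4.14, 0.91, 0, 0, 0, 0.072, -1, -4.08, 1.21, 0, 0, 0, 0.073, -1, -3.97, 1.5, 0, 0, 0, 0.073, -1, -3.85, 1.78, 0, 0, 0, 0.073, -1, 0, 0, 0, 0, 0, 0, -1, 0, 0, 0, 0, 0, 0, -1]

```text
time: 41.32
ee_pos: [0.5288, -0.3451, 0.3146]
eef_rot: [-2.902, -1.202, -0.001]
force: [-0.1, 1.7, -2.4]
finger_gap: 0.413
```

```bash
python3 - <<'E'
from h import *
s=r.sense();print(s["time"],s["ee_pos"],s["force"],s["finger_gap"])
for k,p0 in [("amber_large",(.629,-.28)),("amber_small",(.51,-.433)),("white",(.443,-.26))]: stand(k,p0,("scene",),label="standing_"+k)
C=cam("scene");d=r.regions_of("scene","fallen_amber_small")
for q in d[:2]: print(np.round(q["rect"]),fitstand(C,q["pixels"],"amber_small",(.53,-.345),.2))
a=r.read_camera("scene")[150:350,230:400]; b=r.read_camera("side")[80:240,240:380]
cv2.imwrite("pics/c11.png",np.hstack([cv2.resize(a,(400,470)),cv2.resize(b,(395,451))[:, :].copy() if 0 else cv2.resize(b,(400,470))]))
rows([((.53,-.345,s["ee_pos"][2]-.18),tool(np.radians(-45),0))],-1)
E
```

```text
41.325 [ 0.52880033 -0.345054    0.31463743] [-0.05314037  1.71244856 -2.44039708] 0.4128836586158698
amber_large scene [327. 220. 362. 278.] [ 0.6301 -0.2815] 0.573 board 0.0779
amber_small scene [323. 292. 353. 337.] [ 0.5085 -0.4304] 0.945 board 0.2155
white scene [266. 246. 291. 296.] [ 0.4418 -0.258 ] 0.933 board 0.2623
[318. 211. 352. 260.] (array([ 0.53230214, -0.34153865]), np.float64(0.7690892709662888))
3 rows
0.03,0.02,5.98,0,0,0,-1,
0.03,0.02,5.97,0,0,0,-1,
0.04,0.02,5.98,0,0,0,-1
```

View pics/c11.png

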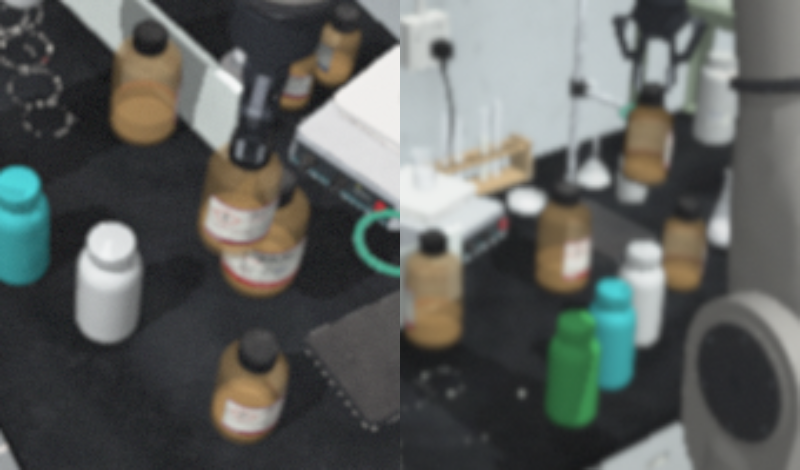

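It hangs nearly upright over the free spot. Lowering.

Call:
send_rows:
  motion: [0.1, 0, 5.5, 0, 0, 0, -1, 0, 0, 5.5, 0, 0, 0, -1, 0, 0, 4.5, 0, 0, 0, -1, 0, 0, 2.5, 0, 0, 0, -1, 0, 0, 1.2, 0, 0, 0, -1, 0, 0, 0.3, 0, 0, 0, -1, 0, 0, 0.1, 0, 0, 0, -1, 0, 0, 0, 0, 0, 0, -1]

```text
time: 42.78
ee_pos: [0.5299, -0.3451, 0.1188]
eef_rot: [2.902, 1.201, 0.002]
force: [0.1, 0.4, -2.7]
finger_gap: 0.417
```

```bash
python3 - <<'E'
from h import *
s=r.sense();print(s["time"],s["ee_pos"],s["force"],s["finger_gap"])
stand("amber_small",(.53,-.345))
E
```

```text
42.775 [ 0.52993547 -0.34508486  0.11881283] [ 0.07376642  0.38061977 -2.67879001] 0.4169183568622914
amber_small scene [308. 263. 340. 308.] [ 0.5329 -0.3391] 0.719 board 0.181
```

Call:
send_rows:
  motion: [0, 0, 0.1, 0, 0, 0, -1, 0, 0, 0.1, 0, 0, 0, -1, 0, 0, 0.05, 0, 0, 0, -1, 0, 0, 0, 0, 0, 0, -1]

```text
time: 43.48
ee_pos: [0.5301, -0.3452, 0.1164]
eef_rot: [2.902, 1.201, 0.002]
force: [-1.3, 2.0, 10.5]
finger_gap: 0.411
```

Contact (+10 N). Ease 1 mm, open partway, and rise.

Call:
send_rows:
  motion: [0, 0, -0.1, 0, 0, 0, -1, 0, 0, 0, 0, 0, 0, -0.05, 0, 0, 0, 0, 0, 0, 0.1, 0, 0, 0, 0, 0, 0, 0.3, 0, 0, 0, 0, 0, 0, 0.3, 0, 0, -2, 0, 0, 0, 0.3, 0, 0, -5, 0, 0, 0, 0.3, 0, 0, -6, 0, 0, 0, 1, 0, 0, -4, 0, 0, 0, 1, 0, 0, 0, 0, 0, 0, 1]

```text
time: 44.72
ee_pos: [0.5305, -0.346, 0.2913]
eef_rot: [2.899, 1.199, 0.007]
force: [0.4, -0.9, -1.4]
finger_gap: 1.001
```

```bash
python3 - <<'E'
from h import *
s=r.sense();print(s["time"],s["ee_pos"],s["force"],s["finger_gap"])
stand("amber_small",(.53,-.345)); stand("amber_small",(.53,-.345),label="standing_amber_small");stand("amber_small",(.509,-.43),label="standing_amber_small")
stand("white",(.605,.285)); stand("amber_large",(.629,-.019))
x=(.6045,.284)
T=tool(np.radians(6.5),0);z=.29
rows([((.60,.0,z),tool(np.radians(-10),0)),((*x,z),T),((*x,.20),T)],1)
E
```

```text
44.725 [ 0.53052077 -0.34595285  0.29132061] [ 0.37446173 -0.91728448 -1.420079  ] 1.0013345493330563
amber_small scene [310. 260. 340. 308.] [ 0.5295 -0.3397] 0.864 board 0.1844
amber_small side [314. 151. 330. 170.] [ 0.5923 -0.407 ] 0.412 board 0.1296
amber_small scene [323. 295. 351. 341.] [ 0.5069 -0.4315] 0.948 board 0.2172
amber_small side [331. 144. 350. 179.] [ 0.5052 -0.4303] 0.865 board 0.2188
amber_small side [315. 153. 329. 171.] [ 0.594  -0.4047] 0.336 board 0.1277
white scene [230. 110. 249. 150.] [0.6036 0.2832] 0.901 board 0.0404
amber_large scene [280. 158. 310. 215.] [ 0.6289 -0.0189] 0.932 board 0.0494
amber_large side [238. 158. 264. 201.] [ 0.6281 -0.0167] 0.94 board 0.05
13 rows
4.89,-3.24,-0.06,0,0,-0.102,1,
5.2,-2.72,-0.06,0,0,-0.102,1,
5.45,-2.18,-0.06,0,0,-0.102,1,
5.64,-1.61,-0.06,0,0,-0.102,1,
5.78,-1.03,-0.05,0,0,-0.102,1,
5.85,-0.43,-0.06,0,0,-0.102,1,
5.61,-0.9,0,0,0,-0.058,1,
5.65,-0.56,0,0,0,-0.057,1,
5.68,-0.25,0,0,0,-0.058,1,
5.68,0.08,0,0,0,-0.057,1,
5.66,0.41,0,0,0,-0.058,1,
0,0,4.5,0,0,0,1,
0,0,4.5,0,0,0,1
```

Small amber stands beside its partner (centre distance 0.09–0.095, limit 0.104). Next the white one.

Call:
send_rows:
  motion: [4.89, -3.24, -0.06, 0, 0, -0.102, 1, 5.2, -2.72, -0.06, 0, 0, -0.102, 1, 5.45, -2.18, -0.06, 0, 0, -0.102, 1, 5.64, -1.61, -0.06, 0, 0, -0.102, 1, 5.78, -1.03, -0.05, 0, 0, -0.102, 1, 5.85, -0.43, -0.06, 0, 0, -0.102, 1, 5.61, -0.9, 0, 0, 0, -0.058, 1, 5.65, -0.56, 0, 0, 0, -0.057, 1, 5.68, -0.25, 0, 0, 0, -0.058, 1, 5.68, 0.08, 0, 0, 0, -0.057, 1, 5.66, 0.41, 0, 0, 0, -0.058, 1, 0, 0, 4.5, 0, 0, 0, 1, 0, 0, 4, 0, 0, 0, 1, 0, 0, 0, 0, 0, 0, 1, 0, 0, 0, 0, 0, 0, 1]

```text
time: 47.6
ee_pos: [0.6053, 0.2842, 0.2067]
eef_rot: [2.091, 2.344, 0.003]
force: [0.6, 0.0, 0.0]
finger_gap: 1.002
```

```bash
python3 - <<'E'
from h import *
s=r.sense();print(s["time"],s["ee_pos"],s["force"],s["finger_gap"])
stand("white",(.605,.285),("scene","side","wrist"))
x=(.6045,.2845);T=tool(np.radians(6.5),0)
rows([((*x,.114),T)],1)
E
```

```text
47.6 [0.60525094 0.28424409 0.20674749] [0.5904022  0.00637819 0.00365633] 1.0019491752662084
white scene [228. 110. 250. 155.] [0.6027 0.2838] 0.929 board 0.0413
white side [180. 186. 200. 226.] [0.6107 0.2833] 0.848 board 0.0334
white wrist [220. 133. 287. 221.] [0.6019 0.2845] 0.951 board 0.042
2 rows
0.02,-0.02,4.6,0.001,0,0,1,
0.02,-0.02,4.61,0,-0.001,0,1
```

Call:
send_rows:
  motion: [0, -0.1, 4.6, 0, 0, 0, 1, 0, -0.1, 4.6, 0, 0, 0, 1, 0, 0, 0, 0, 0, 0, 1, 0, 0, 0, 0, 0, 0, -1, 0, 0, 0, 0, 0, 0, -1, 0, 0, 0, 0, 0, 0, -1, 0, 0, 0, 0, 0, 0, -1, 0, 0, 0, 0, 0, 0, -1, 0, 0, 0, 0, 0, 0, -1]

```text
time: 49.02
ee_pos: [0.6037, 0.2844, 0.1157]
eef_rot: [2.091, 2.343, 0.006]
force: [-1.4, -1.5, 11.8]
finger_gap: 0.536
```

```bash
python3 - <<'E'
from h import *
s=r.sense();print(s["time"],s["ee_pos"],s["force"],s["finger_gap"])
T=tool(np.radians(6.5),0);x,y,z=s["ee_pos"];T2=tool(np.radians(20),0)
rows([((.54,.15,z+.2),T),((.50,-.199,z+.2),tool(np.radians(20),0))],-1,per=.05)
E
```

```text
49.025 [0.60374469 0.28442371 0.11567729] [-1.40039025 -1.51207181 11.79904754] 0.5363507017688897
13 rows
-2.52,-1.56,-4.01,0.001,0,0,-1,
-2.52,-1.56,-4.01,0,-0.001,0,-1,
-2.52,-1.56,-4,0.001,0,0,-1,
-2.53,-1.57,-4.01,0.001,0,0,-1,
-2.52,-1.57,-4,0,-0.001,0,-1,
-4.28,-0.99,0,0,0,-0.029,-1,
-4.24,-1.12,0,0,0,-0.03,-1,
-4.22,-1.24,0,0,0,-0.029,-1,
-4.17,-1.36,0.01,0,0,-0.03,-1,
-4.13,-1.49,0,0,0,-0.029,-1,
-4.09,-1.61,0,0,0,-0.03,-1,
-4.03,-1.73,0,0,0,-0.029,-1,
-3.99,-1.85,0,0,0,-0.029,-1
```

Call:
send_rows:
  motion: [0, 0, -4, 0, 0, 0, -1, 0, 0, -5, 0, 0, 0, -1, -2.52, -1.56, -5, 0, 0, 0, -1, -2.52, -1.56, -4, 0, 0, 0, -1, -2.52, -1.56, -2, 0, 0, 0, -1, -2.53, -1.57, 0, 0, 0, 0, -1, -2.52, -1.57, 0, 0, 0, 0, -1, -4.28, -0.99, 0, 0, 0, -0.029, -1, -4.24, -1.12, 0, 0, 0, -0.03, -1, -4.22, -1.24, 0, 0, 0, -0.029, -1, -4.17, -1.36, 0, 0, 0, -0.03, -1, -4.13, -1.49, 0, 0, 0, -0.029, -1, -4.09, -1.61, 0, 0, 0, -0.03, -1, -4.03, -1.73, 0, 0, 0, -0.029, -1, -3.99, -1.85, 0, 0, 0, -0.029, -1, 0, 0, 0, 0, 0, 0, -1, 0, 0, 0, 0, 0, 0, -1]

```text
time: 51.15
ee_pos: [0.4993, -0.1991, 0.3135]
eef_rot: [1.802, 2.573, 0.002]
force: [0.4, 0.7, -3.8]
finger_gap: 0.53
```

```bash
python3 - <<'E'
from h import *
s=r.sense();print(s["time"],s["ee_pos"],s["force"],s["finger_gap"])
stand("white",(.442,-.258),label="standing_white")
rows([((.50,-.2,s["ee_pos"][2]-.195),tool(np.radians(20),0))],-1)
E
```

```text
51.15 [ 0.49930486 -0.19912634  0.31352978] [ 0.42979059  0.66392772 -3.81319007] 0.5300251977341348
white scene [266. 246. 291. 297.] [ 0.4424 -0.2579] 0.949 board 0.2617
white side [307. 176. 322. 211.] [ 0.3896 -0.1473] 0.763 board 0.3018
4 rows
-0.04,0,4.86,0,0,0,-1,
-0.04,0,4.87,0,0,0.001,-1,
-0.04,0,4.86,0,0,0,-1,
-0.04,0,4.87,0,0,0,-1
```

Call:
send_rows:
  motion: [0, 0, 5.5, 0, 0, 0, -1, 0, 0, 5.5, 0, 0, 0, -1, 0, 0, 4.5, 0, 0, 0, -1, 0, 0, 2.5, 0, 0, 0, -1, 0, 0, 1.2, 0, 0, 0, -1, 0, 0, 0.3, 0, 0, 0, -1, 0, 0, 0.1, 0, 0, 0, -1, 0, 0, 0.1, 0, 0, 0, -1, 0, 0, 0, 0, 0, 0, -1]

```text
time: 52.48
ee_pos: [0.4995, -0.1995, 0.1164]
eef_rot: [1.802, 2.573, 0.001]
force: [0.2, 1.0, -4.2]
finger_gap: 0.53
```

Call:
send_rows:
  motion: [0, 0, 0.1, 0, 0, 0, -1, 0, 0, 0, 0, 0, 0, -1, 0, 0, 0, 0, 0, 0, -1]

```text
time: 52.85
ee_pos: [0.4997, -0.1997, 0.1158]
eef_rot: [1.802, 2.572, 0.001]
force: [-3.3, -0.0, 9.3]
finger_gap: 0.531
```

Contact. Release and rise, then go back for the large one.

Call:
send_rows:
  motion: [0, 0, -0.05, 0, 0, 0, -1, 0, 0, 0, 0, 0, 0, 0.2, 0, 0, 0, 0, 0, 0, 0.4, 0, 0, 0, 0, 0, 0, 0.5, 0, 0, 0, 0, 0, 0, 0.5, 0, 0, -2, 0, 0, 0, 0.5, 0, 0, -5, 0, 0, 0, 0.5, 0, 0, -6, 0, 0, 0, 1, 0, 0, -4, 0, 0, 0, 1, 0, 0, 0, 0, 0, 0, 1]

```text
time: 54.1
ee_pos: [0.5005, -0.1999, 0.2885]
eef_rot: [1.8, 2.569, 0.004]
force: [-0.8, -0.1, 0.0]
finger_gap: 0.998
```

```bash
python3 - <<'E'
from h import *
s=r.sense();print(s["time"],s["ee_pos"],s["force"],s["finger_gap"])
stand("white",(.50,-.20)); stand("white",(.50,-.20),label="standing_white");stand("white",(.442,-.258),label="standing_white")
x=(.6285,-.0185);T=tool(np.radians(6.5),0)
rows([((*x,.29),T),((*x,.235),T)],1)
E
```

```text
54.1 [ 0.50053401 -0.19993899  0.28851594] [-0.75774583 -0.10477969  0.04639356] 0.9976068157804596
white scene [292. 221. 319. 273.] [ 0.5447 -0.2286] 0.926 board 0.1568
white side [292. 154. 308. 188.] [ 0.5543 -0.2423] 0.825 board 0.1487
white scene [265. 246. 292. 296.] [ 0.4423 -0.257 ] 0.945 board 0.2617
white side [290. 186. 310. 226.] [ 0.3595 -0.0456] 0.915 board 0.3201
white side [310. 175. 319. 212.] [ 0.3881 -0.1473] 0.789 board 0.3032
white side [312. 163. 333. 196.] [ 0.4447 -0.2657] 0.689 board 0.2604
5 rows
3.15,4.59,-0.12,0,0,0.059,1,
3.41,4.39,-0.12,0,0,0.059,1,
3.66,4.18,-0.12,0,0,0.059,1,
3.9,3.96,-0.13,0,0,0.058,1,
0,0.01,5.5,0,0,0,1
```

The white bottle now sits at about (0.547, −0.233), not where I released it at (0.500, −0.200). It was likely the announced knock aside. I'll check it with the wrist camera.

Call:
send_rows:
  motion: [-0.5, -1, -4, 0, 0, 0, 1, -2, 0, -3, 0, 0, 0, 1, 0, 0, 0, 0, 0, 0, 1, 0, 0, 0, 0, 0, 0, 1]

```text
time: 55.2
ee_pos: [0.4982, -0.226, 0.3548]
eef_rot: [-1.801, -2.573, -0.0]
force: [-0.4, -0.9, -0.3]
finger_gap: 0.998
```

```bash
python3 - <<'E'
from h import *
s=r.sense();print(s["time"],s["ee_pos"])
stand("white",(.545,-.23),("scene","side","wrist")); stand("white",(.442,-.257),("wrist",),label="standing_white")
stand("amber_small",(.53,-.343),("wrist","scene")); stand("amber_large",(.63,-.28),("wrist",),label="standing_amber_large")
a=r.read_camera("scene")[200:350,230:380]
cv2.imwrite("pics/c12.png",np.hstack([cv2.resize(a,(384,384)),cv2.resize(r.read_camera("wrist"),(416,384))]))
E
```

```text
55.2 [ 0.49816727 -0.22603675  0.35479596]
white scene [290. 220. 320. 271.] [ 0.5456 -0.2283] 0.936 board 0.1558
white side [290. 157. 309. 186.] [ 0.5633 -0.2446] 0.803 board 0.1401
white wrist [218. 145. 265. 203.] [ 0.5421 -0.2302] 0.957 board 0.1595
white wrist [222.  81. 266. 129.] [ 0.441 -0.259] 0.968 board 0.2633
amber_small wrist [153. 114. 207. 165.] [ 0.5278 -0.341 ] 0.939 board 0.1863
amber_large wrist [168. 173. 231. 246.] [ 0.6268 -0.2797] 0.951 board 0.0809
```

View pics/c12.png

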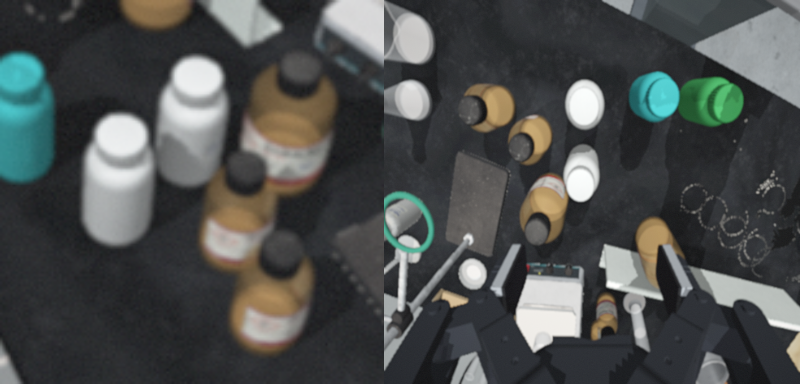

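White stands at (0.544, −0.229), 0.106 from its partner, so just too far. I'll pick it up and set it closer at (0.505, −0.205).

```bash
python3 - <<'E'
from h import *
T=tool(np.radians(10),0)
rows([((.543,-.2295,.22),T,.7),((.543,-.2295,.115),T,.7)],.7)
E
```

```text
5 rows
-0.61,1.36,4.51,0,0,0.058,0.7,
-0.53,1.4,4.52,0,0,0.058,0.7,
-0.44,1.42,4.51,0,0,0.058,0.7,
0,0,5.25,0,0,0,0.7,
0,0,5.25,0,0,0,0.7
```

Call:
send_rows:
  motion: [-0.61, 1.36, 4.51, 0, 0, 0.058, 0.7, -0.53, 1.4, 4.52, 0, 0, 0.058, 0.7, -0.44, 1.42, 4.51, 0, 0, 0.058, 0.7, 0, 0, 0, 0, 0, 0, 0.7, 0, 0, 5.25, 0, 0, 0, 0.7, 0, 0, 5.25, 0, 0, 0, 0.7, 0, 0, 0, 0, 0, 0, 0.7, 0, 0, 0, 0, 0, 0, -1, 0, 0, 0, 0, 0, 0, -1, 0, 0, 0, 0, 0, 0, -1, 0, 0, 0, 0, 0, 0, -1, 0, 0, 0, 0, 0, 0, -1]

```text
time: 57.5
ee_pos: [0.5447, -0.2303, 0.1186]
eef_rot: [2.016, 2.404, 0.004]
force: [-2.5, -0.0, 13.6]
finger_gap: 0.524
```

```bash
python3 - <<'E'
from h import *
s=r.sense();print(s["time"],s["ee_pos"],s["force"],s["finger_gap"])
T=tool(np.radians(10),0);z=s["ee_pos"][2]
rows([((.505,-.205,z+.012),T)],-1,per=.02)
E
```

```text
57.5 [ 0.54473762 -0.23028492  0.1186046 ] [-2.46084379e+00 -4.00513242e-03  1.35818962e+01] 0.5244262795789257
3 rows
1.06,-1.16,-0.41,0.001,0.001,0,-1,
1.06,-1.15,-0.4,0.002,0,0,-1,
1.06,-1.16,-0.4,0.001,0.001,0,-1
```

Call:
send_rows:
  motion: [0, 0, -0.6, 0, 0, 0, -1, 0, 0, -0.6, 0, 0, 0, -1, 1.06, -1.16, 0, 0, 0, 0, -1, 1.06, -1.16, 0, 0, 0, 0, -1, 1.06, -1.16, 0, 0, 0, 0, -1, 0, 0, 0, 0, 0, 0, -1, 0, 0, 0.5, 0, 0, 0, -1, 0, 0, 0.3, 0, 0, 0, -1, 0, 0, 0, 0, 0, 0, -1, 0, 0, 0, 0, 0, 0, -1]

```text
time: 58.75
ee_pos: [0.5032, -0.2044, 0.1188]
eef_rot: [-2.019, -2.407, 0.0]
force: [-1.0, -0.0, -2.2]
finger_gap: 0.517
```

Call:
send_rows:
  motion: [0, 0, 0.1, 0, 0, 0, -1, 0, 0, 0, 0, 0, 0, -1, 0, 0, 0, 0, 0, 0, -1]

```text
time: 59.12
ee_pos: [0.5037, -0.2046, 0.1188]
eef_rot: [2.018, 2.406, 0.001]
force: [-3.5, 0.7, 13.7]
finger_gap: 0.518
```

Call:
send_rows:
  motion: [0, 0, -0.05, 0, 0, 0, -1, 0, 0, 0, 0, 0, 0, 0.2, 0, 0, 0, 0, 0, 0, 0.4, 0, 0, 0, 0, 0, 0, 0.5, 0, 0, 0, 0, 0, 0, 0.5, 0, 0, -2, 0, 0, 0, 0.5, 0, 0, -5, 0, 0, 0, 0.5, 0, 0, -6, 0, 0, 0, 1, 0, 0, -5, 0, 0, 0, 1, 0, 0, 0, 0, 0, 0, 1]

```text
time: 60.38
ee_pos: [0.5047, -0.2049, 0.3024]
eef_rot: [2.016, 2.403, 0.005]
force: [1.0, 0.4, -0.2]
finger_gap: 1.005
```

```bash
python3 - <<'E'
from h import *
s=r.sense();print(s["time"],s["ee_pos"],s["finger_gap"])
stand("white",(.504,-.205)); stand("amber_large",(.629,-.019))
x=(.6285,-.0185);T=tool(np.radians(6.5),0)
rows([((*x,.29),T),((*x,.225),T)],1)
E
```

```text
60.375 [ 0.50474206 -0.20488995  0.30244648] 1.004510197900728
white scene [274. 219. 299. 268.] [ 0.5043 -0.2014] 0.623 board 0.1938
white side [292. 159. 311. 189.] [ 0.5501 -0.25  ] 0.645 board 0.1538
white side [285. 140. 305. 180.] [ 0.656  -0.2951] 0.726 board 0.0537
amber_large scene [279. 160. 308. 213.] [ 0.6272 -0.0185] 0.875 board 0.0511
amber_large side [240. 158. 263. 199.] [ 0.6259 -0.0146] 0.932 board 0.0519
6 rows
4.03,3.9,0.19,0,0,0.015,1,
4.08,3.84,0.19,-0.001,0,0.016,1,
4.14,3.78,0.19,0,0,0.015,1,
4.2,3.71,0.19,0,-0.001,0.015,1,
0,0,3.25,0,0,0,1,
0.01,0,3.25,0,0,0,1
```

White is back at (0.504, −0.203). Now the large one.

Call:
send_rows:
  motion: [4.03, 3.9, 0.19, 0, 0, 0.015, 1, 4.08, 3.84, 0.19, 0, 0, 0.016, 1, 4.14, 3.78, 0.19, 0, 0, 0.015, 1, 4.2, 3.71, 0.19, 0, 0, 0.015, 1, 0, 0, 3.25, 0, 0, 0, 1, 0, 0, 3.25, 0, 0, 0, 1, 0, 0, 0, 0, 0, 0, 1, 0, 0, 0, 0, 0, 0, 1]

```text
time: 61.78
ee_pos: [0.6293, -0.0188, 0.227]
eef_rot: [2.091, 2.344, 0.001]
force: [-0.2, -0.7, 0.2]
finger_gap: 1.0
```

```bash
python3 - <<'E'
from h import *
s=r.sense();print(s["time"],s["ee_pos"],s["finger_gap"])
stand("amber_large",(.629,-.019),("wrist",)); stand("white",(.504,-.205),("scene",))
stand("white",(.442,-.258),("scene",),label="standing_white")
x=(.6280,-.0185);T=tool(np.radians(6.5),0)
rows([((*x,.138),T)],1)
E
```

```text
61.775 [ 0.62930677 -0.01876553  0.22700699] 1.0000486734234375
amber_large wrist [213. 126. 300. 218.] [ 0.6278 -0.0179] 0.961 board 0.0504
white scene [274. 218. 298. 268.] [ 0.5082 -0.1973] 0.649 board 0.1895
2 rows
0.01,-0.06,4.44,0.001,0,0,1,
0.01,-0.05,4.44,0,0,0,1
```

Call:
send_rows:
  motion: [0, -0.1, 4.44, 0, 0, 0, 1, 0, -0.05, 4.44, 0, 0, 0, 1, 0, 0, 0, 0, 0, 0, 1, 0, 0, 0, 0, 0, 0, -1, 0, 0, 0, 0, 0, 0, -1, 0, 0, 0, 0, 0, 0, -1, 0, 0, 0, 0, 0, 0, -1, 0, 0, 0, 0, 0, 0, -1, 0, 0, 0, 0, 0, 0, -1]
  grip_force: 70

```text
time: 63.2
ee_pos: [0.6285, -0.0184, 0.1394]
eef_rot: [2.09, 2.343, 0.004]
force: [-2.1, 0.8, 14.2]
finger_gap: 0.443
```

```bash
python3 - <<'E'
from h import *
s=r.sense();print(s["time"],s["ee_pos"],s["force"],s["finger_gap"])
T=tool(np.radians(6.5),0);x,y,z=s["ee_pos"]
rows([((x,y,z+.08),T),((.632,-.177,z+.08),tool(np.radians(15),0))],-1,per=.04)
E
```

```text
63.2 [ 0.62846539 -0.01844188  0.13940977] [-2.11673742  0.76742857 14.23662424] 0.44257855093673315
7 rows
0,0.01,-2.67,0.001,0,0,-1,
0,0,-2.66,0.001,0,0,-1,
0,0.01,-2.67,0.001,-0.001,0.001,-1,
-3.95,-0.36,0,0,0,-0.037,-1,
-3.93,-0.51,0,0,0,-0.037,-1,
-3.91,-0.65,0.01,0,0,-0.038,-1,
-3.88,-0.8,0,0,0,-0.037,-1
```

Call:
send_rows:
  motion: [0, -0.3, -2.67, 0, 0, 0, -1, 0, -0.3, -2.66, 0, 0, 0, -1, 0, 0, -2.67, 0, 0, 0, -1, -3.95, 0, 0, 0, 0, -0.037, -1, -3.93, -0.4, 0, 0, 0, -0.037, -1, -3.91, -0.5, 0, 0, 0, -0.038, -1, -3.88, -0.6, 0, 0, 0, -0.037, -1, 0, 0, 0, 0, 0, 0, -1, 0, 0, 0, 0, 0, 0, -1, 0, 0, 4, 0, 0, 0, -1, 0, 0, 2.5, 0, 0, 0, -1, 0, 0, 0.7, 0, 0, 0, -1, 0, 0, 0, 0, 0, 0, -1, 0, 0, 0, 0, 0, 0, -1]

```text
time: 64.95
ee_pos: [0.6338, -0.1765, 0.1464]
eef_rot: [1.91, 2.493, 0.002]
force: [-0.3, -0.8, -5.1]
finger_gap: 0.443
```

```bash
python3 - <<'E'
from h import *
s=r.sense();print(s["time"],s["ee_pos"],s["force"],s["finger_gap"])
stand("amber_large",(.629,-.28),("scene","side"),label="standing_amber_large");stand("amber_large",(.63,-.177))
E
```

```text
64.95 [ 0.63383871 -0.17646014  0.14644174] [-0.2933196  -0.80843093 -5.0943337 ] 0.44251547092581983
amber_large scene [326. 220. 363. 278.] [ 0.6302 -0.2771] 0.836 board 0.0773
amber_large side [288. 140. 307. 176.] [ 0.6397 -0.2871] 0.538 board 0.069
amber_large scene [309. 193. 340. 246.] [ 0.6401 -0.1671] 0.792 board 0.055
amber_large side [268. 145. 289. 186.] [ 0.6434 -0.1822] 0.915 board 0.0534
```

Call:
send_rows:
  motion: [0, 0, 0.4, 0, 0, 0, -1, 0, 0, 0.15, 0, 0, 0, -1, 0, 0, 0.1, 0, 0, 0, -1, 0, 0, 0, 0, 0, 0, -1, 0, 0, 0, 0, 0, 0, -1]

```text
time: 65.97
ee_pos: [0.6337, -0.1765, 0.1396]
eef_rot: [1.91, 2.493, 0.002]
force: [-1.9, 2.0, 6.8]
finger_gap: 0.445
```

Contact. Release, rise and move clear.

Call:
send_rows:
  motion: [0, 0, 0, 0, 0, 0, 0.1, 0, 0, 0, 0, 0, 0, 0.3, 0, 0, 0, 0, 0, 0, 0.4, 0, 0, 0, 0, 0, 0, 0.4, 0, 0, -2, 0, 0, 0, 0.4, 0, 0, -5, 0, 0, 0, 0.4, 0, 0, -6, 0, 0, 0, 1, 0, -4, -5, 0, 0, 0, 1, 2, -6, 0, 0, 0, 0, 1, 5, -3, 0, 0, 0, 0, 1, 5, 0, 0, 0, 0, 0, 1, 5, 0, 0, 0, 0, 0, 1, 0, 0, 0, 0, 0, 0, 1, 0, 0, 0, 0, 0, 0, 1]

```text
time: 67.72
ee_pos: [0.4652, -0.0465, 0.3186]
eef_rot: [1.91, 2.493, 0.002]
force: [0.7, -0.4, -0.1]
finger_gap: 1.002
```

```bash
python3 - <<'E'
from h import *
s=r.sense();print(s["time"],s["ee_pos"])
for k,a,b in [("amber_large",(.634,-.177),(.629,-.28)),("amber_small",(.53,-.343),(.508,-.431)),("white",(.504,-.203),(.442,-.258))]:
    stand(k,a);print("partner");stand(k,b,label="standing_"+k)
a=r.read_camera("scene")[170:350,230:390]; b=r.read_camera("side")[120:240,240:350]
cv2.imwrite("pics/c13.png",np.hstack([cv2.resize(a,(400,450)),cv2.resize(b,(400,436))[:, :] if 0 else cv2.resize(b,(400,450))]))
E
```

```text
67.725 [ 0.46518096 -0.04650953  0.31859848]
amber_large scene [307. 193. 343. 253.] [ 0.6346 -0.1744] 0.846 board 0.0613
amber_large side [266. 147. 290. 186.] [ 0.6368 -0.1761] 0.925 board 0.0593
partner
amber_large scene [326. 218. 361. 277.] [ 0.6296 -0.277 ] 0.839 board 0.0779
amber_large side [288. 139. 308. 180.] [ 0.6385 -0.2881] 0.602 board 0.0703
amber_small scene [309. 260. 340. 308.] [ 0.5308 -0.3403] 0.861 board 0.1832
amber_small side [314. 152. 328. 170.] [ 0.6041 -0.4192] 0.361 board 0.1192
partner
amber_small scene [321. 292. 349. 338.] [ 0.5074 -0.4303] 0.922 board 0.2166
amber_small side [334. 146. 349. 181.] [ 0.5114 -0.4372] 0.817 board 0.2134
white scene [275. 218. 302. 268.] [ 0.5058 -0.2004] 0.635 board 0.1923
white side [295. 160. 311. 186.] [ 0.556  -0.2585] 0.586 board 0.1489
partner
white side [312. 162. 332. 197.] [ 0.4442 -0.263 ] 0.64 board 0.2606
```

View pics/c13.png

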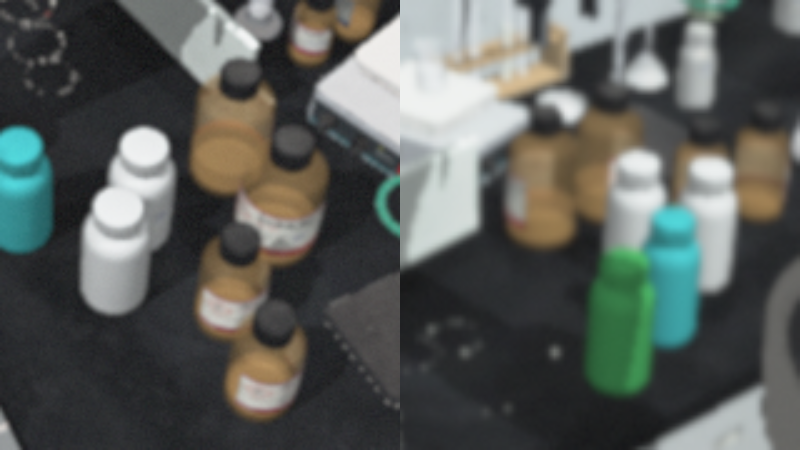

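All six stand, each beside its own kind. The fits here suffer from occlusion, so I'll check distances once from above with the wrist camera.

Call:
send_rows:
  motion: [-5, 0, -3, 0, 0, 0, 1, -5, 0, -3, 0, 0, 0, 1, -5, 0, -2, 0, 0, 0, 1, -3, 0, 0, 0, 0, 0, 1, 0, 0, 0, 0, 0, 0, 1, 0, 0, 0, 0, 0, 0, 1, 0, 0, 0, 0, 0, 0, 1]

```text
time: 69.9
ee_pos: [0.5118, -0.2189, 0.3974]
eef_rot: [-1.909, -2.494, -0.001]
force: [-0.5, 0.8, 0.1]
finger_gap: 0.999
```

```bash
python3 - <<'E'
from h import *
C=cam("wrist"); r.read_camera("wrist"); print(r.sense()["time"],r.sense()["ee_pos"],r.sense()["force"])
for k,ps,lim in [("amber_large",[(.634,-.176),(.629,-.28)],.121),("amber_small",[(.53,-.343),(.508,-.431)],.104),("white",[(.504,-.203),(.442,-.258)],.103)]:
    F=[]
    for d in r.regions_of("wrist","standing_"+k)+r.regions_of("wrist","fallen_"+k):
        for p in ps:
            x,q=fitstand(C,d["pixels"],k,p)
            if q>.75: F.append((round(q,2),x.round(4).tolist()))
    A=[max([f for f in F if np.hypot(*(np.array(f[1])-p))<.03],default=None) for p in ps]; print(k,A,None if None in A else np.hypot(*np.subtract(A[0][1],A[1][1])).round(4),"limit",lim)
E
```

```text
69.95 [ 0.51182841 -0.21900498  0.39748813] [ 0.86689002  0.71820395 -1.40149865]
amber_large [(np.float64(0.94), [0.6348, -0.1752]), (np.float64(0.95), [0.6284, -0.2799])] 0.1049 limit 0.121
amber_small [(np.float64(0.95), [0.5278, -0.3409]), (np.float64(0.93), [0.5066, -0.4316])] 0.0931 limit 0.104
white [(np.float64(0.96), [0.5008, -0.2036]), (np.float64(0.97), [0.4405, -0.2588])] 0.0818 limit 0.103
```

All pairs are within their limits and the gripper is clear. Handing in.

```bash
python3 -c "
from plant import r
print(r.hand_in())"
```

```text
the job is handed in; nothing more can be done
None
```

I righted all three fallen bottles against the board and carried each one upright to its partner. I then handed the job in at about 70 s of robot time; it gives no verdict.

**Righting:** I gripped each bottle by its cap, swung it up on its foot and let it settle upright. I then slid the white one and nudged the small amber one back to the board. Before any carrying, the cameras put the bottle centres within the 20 mm rule:

| Bottle | Distance to board | Limit |
|---|---|---|
| large amber | 50 mm | 63 mm |
| small amber | 32–39 mm | 54.5 mm |
| white | 41 mm | 54 mm |

**Placing:** Last check from above with the wrist camera, all six bottles upright and the gripper clear:

| Pair | Distance between centres | Limit |
|---|---|---|
| large amber | 105 mm | 121 mm |
| small amber | 93 mm | 104 mm |
| white | 82 mm | 103 mm |

**What went wrong or disagreed:**
- **First white cap grip:** it missed, with the fingers closing on nothing, so I gripped about 20 mm lower.
- **Small amber set-down:** it briefly read 39 N at the wrist while I slid it to the board.
- **White bottle:** it turned up about 5 cm from where I had set it down, probably the announced knock. I placed it again.
- **Side-camera fits:** at the end they disagreed for the bottles hidden behind others, so I relied on the wrist view.
- **Flask and stopper:** I did not touch them, but I did not measure them again at the end.

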